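# Fill the oil filler's changeover caddy

## Robot

A 6-joint arm with a two-finger parallel gripper is mounted at the origin on the work surface. World frame = base frame: x ahead of the robot, y to its left, z up, the work surface at z = 0. Lengths are in m, angles in degrees, forces in N, time in s.
With the tool pointing down it reaches from about 0.375 to 0.975 m from the base axis. Payload 3.8 kg.
Tool frame: the origin (TCP) lies on the front face of the gripper's body, between the roots of the fingers; the fingertips stand 64 mm ahead of it and the grasp point (between the pads) lies 45 mm ahead of it; z points along the fingers, x is the direction in which the jaws open and shut, and the axes are right-handed (so a half turn about z gives the same grasp; the last joint's range is limited). The gripper opens to 88 mm and grips with 3 to 60 N. Pads are 18 mm wide; open, the fingers measure 123 mm over their backs; the gripper's body (75 mm by 187 mm) begins 45 mm behind the grasp point.
Start: joints at [-74.88, 15.12, 91.902, -0, 72.978, -2.114], TCP at [0.2, -0.645, 0.303] pointing down, gripper open.
Joint ranges: [-150.88, 150.88], [-54.13, 125.18], [17.81, 147.31], [-75.09, 255.09], [0, 152.58], [-146.25, 146.25]. Speed limits (degrees/s): [147.25, 147.25, 180, 180, 180, 180].

## Interface

Orientations are given as [roll, pitch, yaw] about the fixed x, y, z axes, in that order (R = Rz(yaw) Ry(pitch) Rx(roll)).
In Python, from rig import arm, camera, camera_info gives the robot as it stands. The module is installed in compiled form; this text tells all that it offers.
- The arm moves only by the tool arm_command, never from a script. Its argument "series" is a list of rows, each an object with "translation": the shift along the tool's x, y, z in m, a list of three; "turn": the turn, a rotation vector about the tool's x, y, z in degrees, a list of three; "hand": the finger opening in m, from 0 to 0.0881. In form: [{"translation": [dx, dy, dz], "turn": [rx, ry, rz], "hand": hand}, ...]. A call has 1 to 10 rows; each row shifts and turns the commanded pose from where the row before left it, along the tool's axes as they then stand; what a row does not reach is not made up. A row lasts 1/12 s, in which the tool goes at most 41.7 mm and 7.16 degrees, less where a joint would pass 70% of its speed; a pose out of reach is approached as far as the arm can. A call with a gripper value outside its range is refused whole. The fingers move at their own pace and stop on an object; "newtons" is the grip in N (left out, the last holds). Time passes only in rows, so rows that do not move let the fingers close. It gives the time, the measured TCP pose, the force and the opening at its end, in the units of the state.
- arm.get_obs(): the state, without advancing time (a new reading comes with each control period).
- camera(name): name is "scene" or "top"; returns the picture (384x512x3 uint8, red, green, blue); there is no depth.
- camera_info(name): a dict with "fx", "fy", "cx", "cy" (pixels), "dist" ([k1, k2, p1, p2, k3] as OpenCV has them; the pictures are not rectified), "cam_to_world" (4x4, takes a point from camera to world coordinates). Camera axes: x right, y down, z forward; pixel columns grow to the right and rows downward; lengths in m; the calibration is good to about 2 mm. A picture is of the moment at which its call begins. camera_info takes no time and is no camera call.
- arm.finish_job(): hands the job in, once; it reports no verdict.
The state is a dict: "time_s": time; "joint_pos": joint angles; "qd": joint speeds; "joint_torque": joint torques, N m; "ee_pos": TCP position; "orientation": TCP orientation; "force": force on the tool from outside, world axes, zero at the start; "ft_torque": the same for the moment, N m; "opening": finger opening in m.
Only numpy, scipy, OpenCV 4.12 (cv2) and the standard library are available. Lean on these libraries where they do the work, as an engineer would, in place of code of your own. Each camera call takes 0.05 s, during which the arm holds its last target.

## Task

Gather the bottle filler's changeover parts from the bench into the blue caddy: the cover plate whose holes fit goes flat down over the two dowel pins, the brass sleeve goes down over the single post, the nozzle with the green collar stands upright on the green pad, and the yellow knob stands on its boss on the yellow pad. The other cover plate and the red-collared nozzle do not belong: leave them on the bench, the plate lying flat with its grip up and the nozzle standing.

Things in the scene. Friction and masses are not known exactly. Their poses are not given: they have to be found in the camera images.
- pin_bay: Bay (94 mm square inside) of the fixed blue 4-bay caddy; walls and dividers 5 mm thick, tops 20 mm above the bench. Origin: bay centre, underside of its lining, 4 mm above the bench; x, y along the walls. Lining: black block 12 mm thick with two upright steel dowel pins at x = +30, -30 mm, 10 mm in diameter up to 12 mm above the block, then tapering to 3 mm at 24 mm above it.
- post_bay: Bay (94 mm square inside) of the fixed blue 4-bay caddy; walls and dividers 5 mm thick, tops 20 mm above the bench. Origin: bay centre, underside of its lining, 4 mm above the bench; x, y along the walls. Lining: black block 12 mm thick with one central brass post, 12 mm in diameter up to 20 mm above the block, then tapering to 3 mm at 32 mm above it.
- green_bay: Bay (94 mm square inside) of the fixed blue 4-bay caddy; walls and dividers 5 mm thick, tops 20 mm above the bench. Origin: bay centre, underside of its lining, 4 mm above the bench; x, y along the walls. Lining: flat green pad 4 mm thick. The four bays swap places in the caddy.
- yellow_bay: Bay (94 mm square inside) of the fixed blue 4-bay caddy; walls and dividers 5 mm thick, tops 20 mm above the bench. Origin: bay centre, underside of its lining, 4 mm above the bench; x, y along the walls. Lining: flat yellow pad 4 mm thick. The four bays swap places in the caddy.
- cover_wide: Aluminium cover plate lying flat, 86 (x) by 46 (y) by 8 mm, with an upright black grip block in the middle, 20 (x) by 14 mm (y), from 8 to 42 mm above the plate's underside. Two 15 mm through holes at x = +30, -30 mm (60 mm apart). Origin: centre of the underside, z up. 120 g. This is the one that fits the caddy's dowel pins.
- cover_narrow: Aluminium cover plate lying flat, 86 (x) by 46 (y) by 8 mm, with an upright black grip block in the middle, 20 (x) by 14 mm (y), from 8 to 42 mm above the plate's underside. Two 15 mm through holes at x = +19, -19 mm (38 mm apart). Origin: centre of the underside, z up. 120 g. Look-alike that does not fit the pins.
- nozzle_green: Steel filling nozzle standing on its green plastic collar (38 mm diameter, 14 mm high). Plain barrel 26 mm in diameter from 14 to 48 mm height, then a taper to 14 mm diameter at the top, 66 mm. Round about z; origin: centre of the underside. 130 g. Belongs in the caddy.
- nozzle_red: Steel filling nozzle standing on its red plastic collar (38 mm diameter, 14 mm high). Plain barrel 26 mm in diameter from 14 to 48 mm height, then a taper to 14 mm diameter at the top, 66 mm. Round about z; origin: centre of the underside. 130 g. Look-alike that does not belong.
- sleeve: Brass spacer sleeve (tube open at both ends) standing on end: 40 mm outer diameter, 26 mm bore, 30 mm high. Origin: centre of the underside, z along the bore. About 100 g.
- knob: Yellow fluted clamp knob standing on its steel boss. Boss 28 mm in diameter, 0 to 12 mm high; yellow grip 40 mm in diameter from 12 to 44 mm high. Origin: centre of the underside, z up. About 70 g.
Not all that is in view belongs to the job. What is shaped like the post_bay but pink or purple is not meant.

How it is judged (in metres and radians):
At the end, for the whole second after the job is handed in: Fitting cover flat over the pins (6 mm, 0.2 rad along them), sleeve down over the post (10 mm), green nozzle and knob upright on their pads inside their bays (43 mm of centre), undersides within 2.5 mm of the bay linings; other cover flat and red nozzle upright on the bench (4 mm); all at rest (horizontal distance between cover_wide and pin_bay below 0.006 m and z of cover_wide in the frame of pin_bay below 0.0145 m and angle between cover_wide's own z axis and vertical below 0.06 rad and angle between the x axis of cover_wide and the x axis of pin_bay, either way round below 0.2 rad and horizontal distance between sleeve and post_bay below 0.01 m and z of sleeve in the frame of post_bay below 0.0145 m and angle between each of sleeve, nozzle_green, knob, cover_narrow, nozzle_red's own z axis and vertical below 0.1 rad and horizontal distance between nozzle_green and green_bay below 0.043 m and z of nozzle_green in the frame of green_bay below 0.0065 m and horizontal distance between knob and yellow_bay below 0.043 m and z of knob in the frame of yellow_bay below 0.0065 m and height (world z) of each of cover_narrow, nozzle_red below 0.004 m and linear speed of each of cover_wide, nozzle_green, sleeve, knob, cover_narrow, nozzle_red below 0.02 m/s); the robot touches nothing.
It also fails if it takes over 122 s, if anything falls off the work surface, if the arm or the gripper's body presses on something with over 40 N, if the wrist force passes 120 N, or if a joint passes its speed limit or range.

## Working session

There is one attempt and no reset: what is moved stays moved. The work goes in short steps, Python scripts to look and compute and a tool call to move; the robot and the scene stay as the last step left them, time stands still between calls to the robot, and variables do not carry over. Pictures are saved under pics/ and viewed, and the job is handed in when it is done.

Besides the shell and the picture viewer there is one more tool, called after "Call:" as name(argument=value, ...), one argument or row to a line, values as JSON. arm_command: Moves the arm, as the interface text tells. Its arguments: {"type":"object","properties":{"series":{"type":"array","items":{"type":"object","properties":{"translation":{"type":"array","items":{"type":"number"}},"turn":{"type":"array","items":{"type":"number"}},"hand":{"type":"number"}}}},"newtons":{"type":"number"}},"required":["series"]}

```bash
mkdir -p pics
python3 - <<'E'
from rig import arm,camera,camera_info
import cv2
print(arm.get_obs())
for n in ("scene","top"):
    im=camera(n); cv2.imwrite(f"pics/{n}0.png",cv2.cvtColor(im,cv2.COLOR_RGB2BGR)); print(n,camera_info(n))
E
```

```text
{'time_s': 0.0, 'joint_pos': array([-7.48789970e+01,  1.51680267e+01,  9.19812725e+01, -1.13902171e-03,
        7.29766997e+01, -2.11331522e+00]), 'qd': array([-0.02235841, -0.04581742,  0.09649995, -0.07179206,  0.01126069,
       -0.05751525]), 'joint_torque': array([-1.18883774e-03, -5.02114248e+01, -3.56872416e+01,  7.26534985e-02,
        2.95419863e-02, -1.74988204e-04]), 'ee_pos': array([ 0.1998439 , -0.64414245,  0.30140098]), 'orientation': array([-1.79996441e+02,  1.25953386e-01, -7.27653432e+01]), 'force': array([-0.35882565, -0.52038296, -0.30123122]), 'ft_torque': array([ 0.01269721, -0.01114827, -0.01193972]), 'opening': 0.08790781695068625}
scene {'fx': 370.084160273881, 'fy': 370.084160273881, 'cx': 256.0850288791145, 'cy': 195.9319414607402, 'dist': array([0.0268608, 0.       , 0.       , 0.       , 0.       ]), 'cam_to_world': array([[ 0.03843843,  0.69948075, -0.71361696,  1.19361628],
       [ 0.99916852, -0.01719032,  0.03696964, -0.11791401],
       [ 0.01359225, -0.71444466, -0.69955992,  0.77579371],
       [ 0.        ,  0.        ,  0.        ,  1.        ]])}
top {'fx': 462.71665858973967, 'fy': 462.71665858973967, 'cx': 260.0307699450752, 'cy': 193.8477165629541, 'dist': array([-0.09217054,  0.        ,  0.        ,  0.        ,  0.        ]), 'cam_to_world': array([[ 3.66395333e-03, -9.78883649e-01,  2.04385365e-01,
         1.66805714e-01],
       [-9.99993030e-01, -3.73334561e-03,  4.60738613e-05,
        -1.04540488e-01],
       [ 7.17940256e-04, -2.04384110e-01, -9.78890505e-01,
         1.41324271e+00],
       [ 0.00000000e+00,  0.00000000e+00,  0.00000000e+00,
         1.00000000e+00]])}
```

View pics/scene0.png

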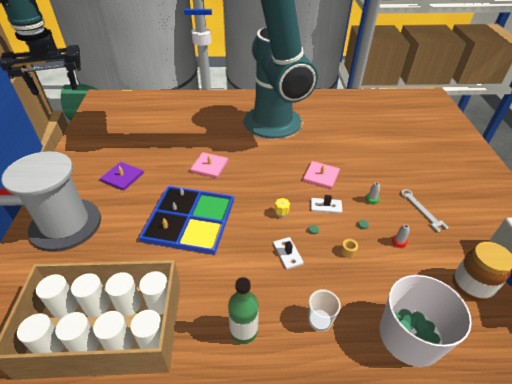

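View pics/top0.png

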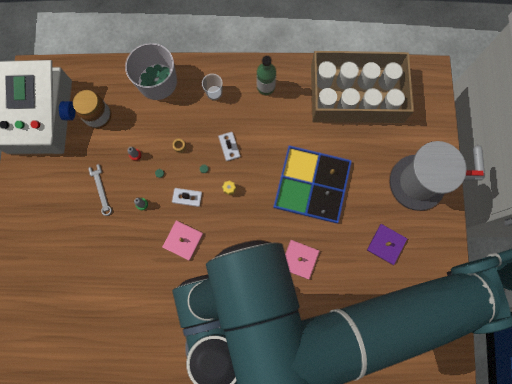

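The top view shows parts: covers at (229,146) and (187,197), nozzles red (135,154) and green (142,204), sleeve (179,145), knob (229,187), caddy (313,184). Pink/purple post decoys at (183,240), (301,259), (388,244). I'll zoom in next.

Run:
```python
import cv2
a=cv2.imread("pics/top0.png")
cv2.imwrite("pics/c1.png",cv2.resize(a[130:220,120:250],None,fx=6,fy=6,interpolation=cv2.INTER_CUBIC))
cv2.imwrite("pics/c2.png",cv2.resize(a[140:230,265:365],None,fx=6,fy=6,interpolation=cv2.INTER_CUBIC))
a=cv2.imread("pics/scene0.png")
cv2.imwrite("pics/c3.png",cv2.resize(a[170:275,260:420],None,fx=5,fy=5,interpolation=cv2.INTER_CUBIC))
cv2.imwrite("pics/c4.png",cv2.resize(a[175:260,130:245],None,fx=6,fy=6,interpolation=cv2.INTER_CUBIC))
```

```text
(no output)
```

View pics/c1.png

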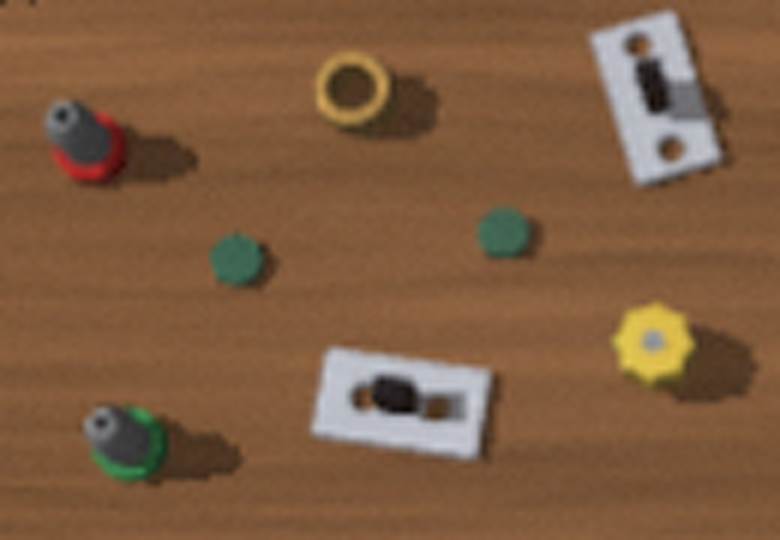

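View pics/c2.png

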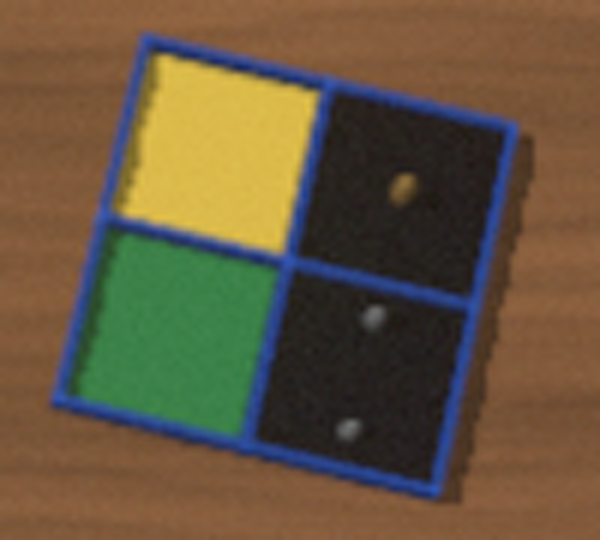

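View pics/c3.png

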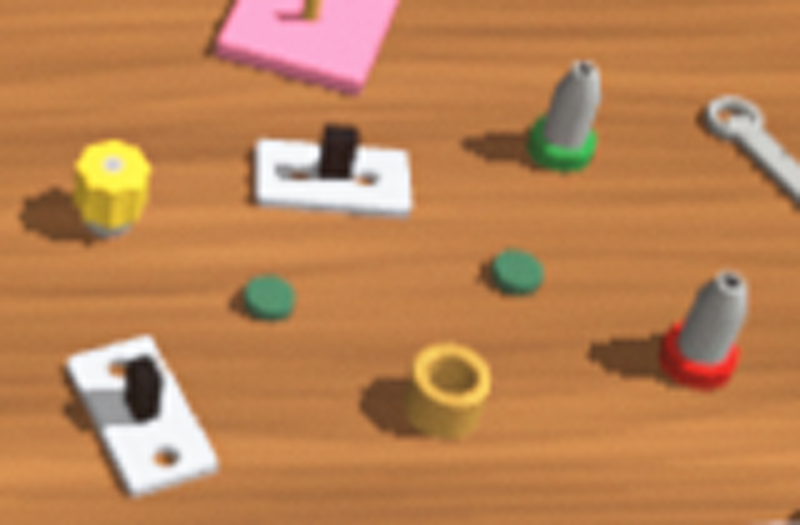

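View pics/c4.png

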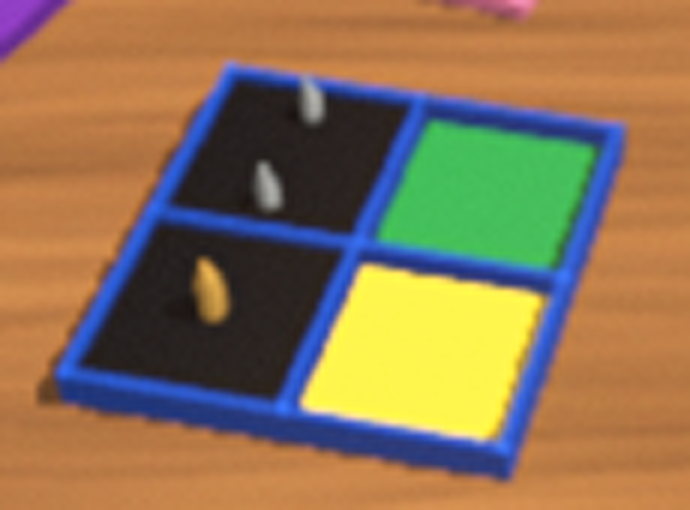

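Cover at top (229,146) has its holes near the ends (wide); the one at (187,197) has its holes next to the grip (narrow). Sleeve, nozzles, and knob are unambiguous; the post is in the caddy's upper-right black bay, the pins in the lower right. The pink and purple posts at (183,240), (301,259) and (388,244) are decoys, and so are the green discs. Next I'll measure.

```bash
cat > h.py <<'E'
from rig import arm,camera,camera_info
import cv2,numpy as np
from scipy.spatial.transform import Rotation as R
def ray(n,uv):
    c=camera_info(n);K=np.array([[c['fx'],0,c['cx']],[0,c['fy'],c['cy']],[0,0,1]])
    p=cv2.undistortPoints(np.array(uv,float).reshape(-1,1,2),K,c['dist']).reshape(-1,2)
    M=c['cam_to_world'];d=np.c_[p,np.ones(len(p))]@M[:3,:3].T
    return M[:3,3],d
def plane(n,uv,z):
    o,d=ray(n,uv);return (o+d*((z-o[2])/d[:,2])[:,None])[:,:2]
def blobs(im,lo,hi,roi,amin=15):
    h=cv2.cvtColor(im,cv2.COLOR_BGR2HSV);m=cv2.inRange(h,np.array(lo),np.array(hi))
    k=np.zeros_like(m);x0,y0,x1,y1=roi;k[y0:y1,x0:x1]=m[y0:y1,x0:x1]
    cs,_=cv2.findContours(k,cv2.RETR_EXTERNAL,cv2.CHAIN_APPROX_NONE)
    return k,[c for c in cs if cv2.contourArea(c)>amin]
def save(n,name,crop=None,f=1):
    im=cv2.cvtColor(camera(n),cv2.COLOR_RGB2BGR)
    cv2.imwrite(f"pics/{name}_raw.png",im)
    if crop: x0,y0,x1,y1=crop;im=cv2.resize(im[y0:y1,x0:x1],None,fx=f,fy=f,interpolation=cv2.INTER_CUBIC)
    cv2.imwrite(f"pics/{name}.png",im);return im
E
python3 - <<'E'
from h import *
T=cv2.imread("pics/top0.png");S=cv2.imread("pics/scene0.png")
def rect(n,im,lo,hi,roi,z,lab,amin=15):
    for c in blobs(im,lo,hi,roi,amin)[1]:
        p=plane(n,c.reshape(-1,2),z).astype(np.float32)*1000
        r=cv2.minAreaRect(p);print(lab,n,'z',z,'c',np.round(r[0],1),'size',np.round(r[1],1),'ang',round(r[2],1),'px',np.round(c.reshape(-1,2).mean(0)))
for n,im,r in(("top",T,(265,140,365,230)),("scene",S,(130,175,245,260))):
    rect(n,im,(105,120,60),(130,255,255),r,.02,'caddy',200)
    rect(n,im,(22,90,120),(34,255,255),r,.008,'ypad',50); rect(n,im,(45,90,60),(80,255,255),r,.008,'gpad',50)
for n,im,r in(("top",T,(120,130,250,220)),("scene",S,(260,190,420,275))):
    rect(n,im,(0,0,130),(180,60,255),r,.008,'plate',100)
    rect(n,im,(22,120,120),(34,255,255),r,.044 if n=='top' else .028,'knob/sleeve')
    rect(n,im,(10,90,110),(24,220,255),r,.030,'sleeve')
    rect(n,im,(50,120,60),(75,255,255),r,.007,'green')
    rect(n,im,(0,200,90),(5,255,255),r,.007,'red')
    rect(n,im,(0,0,0),(180,255,45),r,.03,'dark')
E
```

```text
caddy top z 0.02 c [ 491. -267.] size [201.2 203.7] ang 76.4 px [312. 184.]
ypad top z 0.008 c [ 554.3 -232.2] size [89.5 89.7] ang 76.0 px [301. 165.]
gpad top z 0.008 c [ 458.  -208.3] size [89.8 90.1] ang 76.0 px [293. 195.]
caddy scene z 0.02 c [ 500.1 -266.8] size [207.  213.6] ang 76.6 px [186. 215.]
ypad scene z 0.008 c [ 547.6 -231.3] size [87.9 85.1] ang 76.1 px [201. 233.]
gpad scene z 0.008 c [ 450.6 -207.2] size [86.6 81.3] ang 76.0 px [211. 207.]
plate top z 0.008 c [450.2 124.8] size [87.6 48.6] ang 82.4 px [186. 197.]
plate top z 0.008 c [616.8  -3.9] size [87.3 47.8] ang 17.8 px [228. 145.]
knob/sleeve top z 0.044 c [473.6  -8.7] size [37.6 35.3] ang 27.0 px [228. 187.]
sleeve top z 0.03 c [519.5 134.8] size [285.5 410.9] ang 0.3 px [185. 175.]
dark top z 0.03 c [448.5 123.9] size [19.6 13.5] ang 76.1 px [185. 196.]
plate scene z 0.008 c [618.5  -4. ] size [91.8 49.4] ang 17.8 px [288. 253.]
plate scene z 0.008 c [452.9 124.4] size [87.3 53.9] ang 81.7 px [326. 205.]
knob/sleeve scene z 0.028 c [474.2  -7. ] size [39.7 66.8] ang 85.7 px [282. 206.]
sleeve scene z 0.03 c [442.2 387.4] size [26.4 45.6] ang 88.6 px [416. 194.]
sleeve scene z 0.03 c [558.4 146.9] size [445.6 289.9] ang 88.6 px [340. 230.]
green scene z 0.007 c [433.1 263.7] size [34.9 32. ] ang 73.1 px [372. 200.]
red scene z 0.007 c [592.2 291.6] size [35.7 33.1] ang 47.3 px [398. 242.]
dark scene z 0.03 c [622.2  -5.2] size [10.1 31.4] ang 84.5 px [288. 248.]
```

```bash
cat >> h.py <<'E'
def tri(a,b):
    o1,d1=ray("top",[a]);o2,d2=ray("scene",[b]);A=[];y=[]
    for o,d in((o1,d1[0]),(o2,d2[0])):
        d=d/np.linalg.norm(d);P=np.eye(3)-np.outer(d,d);A.append(P);y.append(P@o)
    x=np.linalg.lstsq(np.vstack(A),np.hstack(y),rcond=None)[0]
    return np.round(x*1000,1),[round(1000*float(np.linalg.norm(P@x-q)),1) for P,q in zip(A,y)]
E
python3 - <<'E'
from h import *
T=cv2.imread("pics/top0.png");S=cv2.imread("pics/scene0.png")
def show(lab,n,im,lo,hi,roi,amin,z):
    for c in blobs(im,lo,hi,roi,amin)[1]:
        x,y,w,h=cv2.boundingRect(c);r=cv2.minAreaRect(plane(n,c.reshape(-1,2),z).astype(np.float32)*1000)
        print(lab,n,'bbox',x,y,w,h,'ctr',np.round([x+(w-1)/2,y+(h-1)/2],1),'w',np.round(r[0],1),np.round(r[1],1))
# pins: gray/brass bright in black bays
show('pin','top',T,(0,0,75),(180,90,255),(312,185,342,218),2,.03)
show('pin','scene',S,(0,0,75),(180,90,255),(162,184,195,212),2,.03)
show('post','top',T,(8,80,75),(30,255,255),(322,165,342,180),2,.03)
show('post','scene',S,(8,80,90),(30,255,255),(158,214,174,232),2,.03)
show('sleeve','top',T,(16,110,150),(26,255,255),(168,135,192,156),10,.03)
show('sleeve','scene',S,(16,80,120),(30,255,255),(338,236,362,260),10,.03)
show('gcol','top',T,(50,150,60),(75,255,255),(125,190,155,215),10,.007)
show('gcol','scene',S,(50,150,60),(75,255,255),(355,180,390,210),10,.007)
show('gbar','top',T,(0,0,40),(180,60,255),(130,190,150,210),5,.04)
show('gbar','scene',S,(0,0,70),(180,70,255),(365,180,385,202),5,.04)
for l,a,b in(("x","top",T),):
  print(cv2.cvtColor(T[186:206,320:332],cv2.COLOR_BGR2GRAY))
E
```

```text
pin top bbox 321 210 4 3 ctr [322.5 211. ] w [ 403.9 -295.1] [6.4 8.8]
pin top bbox 326 191 3 3 ctr [327. 192.] w [ 462.2 -309.6] [4.3 8.9]
pin scene bbox 173 202 4 8 ctr [174.5 205.5] w [ 465.3 -307.7] [28.7  8.2]
pin scene bbox 179 187 5 9 ctr [181. 191.] w [ 406.2 -294.8] [35.8  9.8]
post top bbox 330 169 4 5 ctr [331.5 171. ] w [ 529.3 -325.6] [ 8.3 14.4]
post scene bbox 162 218 6 11 ctr [164.5 223. ] w [ 529.6 -326.4] [37.2 13.1]
sleeve top bbox 172 138 13 12 ctr [178.  143.5] w [614.5 154.9] [34.9 38. ]
sleeve scene bbox 342 238 16 20 ctr [349.5 247.5] w [624.6 150.7] [37.8 62.5]
gbar top bbox 134 198 11 9 ctr [139. 202.] w [426.8 263.3] [24.8 31.6]
gbar scene bbox 369 182 11 18 ctr [374.  190.5] w [427.5 265.1] [23.3 77. ]
[[ 50  55  57  66  65  69  70  68  62  55  48  39]
 [ 32  33  37  43  51  53  57  62  67  71  70  67]
 [ 39  36  36  35  37  37  39  42  51  53  57  60]
 [ 38  37  35  34  33  40  28  33  33  39  37  39]
 [ 36  33  38  31  31  38  33  35  34  31  35  35]
 [ 37  33  37  32  36  31  71  99  82  47  39  37]
 [ 31  35  36  34  40  59  95 106  88  49  31  30]
 [ 33  34  35  33  36  60  89  88  68  40  28  30]
 [ 32  32  33  37  32  45  64  65  45  32  29  28]
 [ 36  34  33  37  32  28  42  42  39  29  35  30]
 [ 33  31  35  35  29  34  35  32  35  36  37  32]
 [ 30  37  35  36  27  35  34  33  35  34  29  37]
 [ 36  37  33  34  33  39  35  34  35  33  36  31]
 [ 35  30  37  35  34  34  36  35  33  32  34  35]
 [ 31  35  36  39  34  34  36  37  33  31  37  36]
 [ 36  36  37  33  31  36  31  33  31  34  28  33]
 [ 32  35  36  36  34  33  33  34  33  31  35  37]
 [ 30  36  34  33  32  30  33  32  35  35  36  34]
 [ 33  35  33  38  34  33  35  33  39  33  37  31]
 [ 32  33  34  37  33  32  33  32  33  32  34  33]]
```

Run:
```python
from h import *
for l,a,b,z in(("sleeve",(178.3,144.6),(349.8,244.6),.03),("knob",(228.4,186.4),(282.2,202.2),.044),("noz",(136.4,200.1),(376.6,183.2),.066),("grip wide top",(120+646/6-.4,130+70/6-.4),(260+143/5-.4,170+362/5-.4),.042)):
    print(l,np.round(plane("top",[a],z)*1000,1),np.round(plane("scene",[b],z)*1000,1),tri(a,b))
T=cv2.imread("pics/top0.png");S=cv2.imread("pics/scene0.png")
# sleeve ring: saturation/value relative to wood
for n,im,roi in(("top",T,(168,134,192,158)),("scene",S,(338,234,364,262))):
    x0,y0,x1,y1=roi;h=cv2.cvtColor(im[y0:y1,x0:x1],cv2.COLOR_BGR2HSV)
    print(h[:,:,0]);
```

```text
sleeve [[612.4 152.4]] [[615.7 153.2]] (array([613.5, 153.6,  27.1]), [0.7, 0.7])
knob [[475.4  -8.4]] [[473.8  -7.6]] (array([475.1,  -8.1,  45.3]), [0.4, 0.4])
noz [[427.6 264.5]] [[426.1 265.2]] (array([427.4, 264.4,  67.2]), [0.2, 0.2])
grip wide top [[619.6  -2.1]] [[612.7  -4.7]] (array([617.4,  -4.1,  48. ]), [1.5, 1.5])
[[13 13 13 13 13 13 13 13 13 12 13 12 13 14 13 13 14 13 14 13 14 13 14 14]
 [13 13 13 13 13 14 13 13 13 14 14 13 12 13 13 12 13 13 14 13 13 13 14 13]
 [12 13 13 13 13 13 13 14 14 13 14 13 14 12 12 13 13 12 13 12 13 13 13 13]
 [13 13 13 13 13 13 13 14 13 12 13 13 14 13 12 13 13 13 13 13 13 13 14 13]
 [14 14 13 13 13 13 13 14 15 15 16 17 14 13 13 13 13 12 13 13 13 13 13 13]
 [13 13 13 13 13 13 14 17 17 18 19 18 18 17 15 13 12 13 13 13 13 13 13 13]
 [13 13 13 13 13 15 17 18 18 19 18 18 18 19 18 16 13 13 13 13 14 12 14 13]
 [13 13 14 13 14 17 18 19 18 18 19 17 18 18 18 19 14 13 13 13 13 14 13 13]
 [13 13 13 13 15 18 18 19 17 19 17 18 16 18 19 18 18 13 13 13 14 12 13 13]
 [12 13 13 14 15 18 18 19 17 18 18 15 15 16 18 18 18 14 12 13 13 14 13 13]
 [14 13 13 13 16 18 
[... 2655 characters left out ...]
19 19 18 15 14 14 14 14 14
  14 14]
 [12 13 12 13 17 18 18 18 18 18 18 18 18 18 18 19 18 17 14 14 14 14 14 14
  14 14]
 [13 13 13 13 15 17 18 18 18 18 18 18 18 19 18 18 18 15 14 14 14 14 14 14
  14 14]
 [13 13 13 12 13 14 16 17 18 18 18 18 18 18 18 17 15 14 14 14 14 14 14 14
  14 13]
 [13 13 13 13 13 13 13 14 15 16 16 16 17 17 16 15 14 13 14 13 14 13 13 13
  13 14]
 [13 14 14 14 13 13 13 14 14 14 14 14 14 14 14 14 13 14 14 14 14 14 14 14
  14 14]
 [14 14 14 14 14 14 13 13 14 14 14 14 14 14 14 14 14 14 14 14 14 14 14 14
  14 14]
 [14 14 14 14 14 14 14 14 14 14 14 14 14 14 14 14 14 14 14 14 14 14 14 14
  14 14]
 [14 14 14 14 14 14 14 14 14 14 14 14 14 14 14 14 14 14 14 14 14 14 14 14
  13 14]]
```

Fused estimates (mm): wide (617,-4) yaw 17.8°; sleeve (614,153); knob (475,-8); green nozzle (427,264.5); pin bay (432.5,-302.5), axis -14°; post (528.5,-326.5); yellow bay (552,-232); green bay (455.5,-208). Heights and sizes match the description. I'll start with the wide cover.

Call:
arm_command(
  series=[
    {"translation": [-0.0245, -0.0294, 0.005], "hand": 0.06},
    {"translation": [-0.0245, -0.0294, 0.005], "hand": 0.06},
    {"translation": [-0.0245, -0.0294, 0.005], "hand": 0.06},
    {"translation": [-0.0245, -0.0294, 0.005], "hand": 0.06},
    {"translation": [-0.0245, -0.0294, 0.005], "hand": 0.06},
    {"translation": [-0.0245, -0.0294, 0.005], "hand": 0.06},
    {"translation": [-0.0245, -0.0294, 0.005], "hand": 0.06},
    {"translation": [-0.0245, -0.0294, 0.005], "hand": 0.06},
    {"translation": [-0.0245, -0.0294, 0.005], "hand": 0.06},
    {"translation": [-0.0245, -0.0294, 0.005], "hand": 0.06},
  ],
  newtons=25,
)

```text
schema error: expected keys translation, turn, hand
```

Call:
arm_command(
  series=[
    {"translation": [-0.0245, -0.0294, 0.005], "hand": 0.06},
    {"translation": [-0.0245, -0.0294, 0.005], "hand": 0.06},
    {"translation": [-0.0245, -0.0294, 0.005], "hand": 0.06},
    {"translation": [-0.0245, -0.0294, 0.005], "hand": 0.06},
    {"translation": [-0.0245, -0.0294, 0.005], "hand": 0.06},
    {"translation": [-0.0245, -0.0294, 0.005], "hand": 0.06},
    {"translation": [-0.0245, -0.0294, 0.005], "hand": 0.06},
    {"translation": [-0.0245, -0.0294, 0.005], "hand": 0.06},
    {"translation": [-0.0245, -0.0294, 0.005], "hand": 0.06},
    {"translation": [-0.0245, -0.0294, 0.005], "hand": 0.06},
  ],
)

```text
schema error: expected keys translation, turn, hand
```

Call:
arm_command(
  series=[
    {"translation": [0, 0, 0], "hand": 0.06},
    {"translation": [0, 0, 0], "hand": 0.06},
    {"translation": [0, 0, 0], "hand": 0.06},
  ],
)

```text
schema error: expected keys translation, turn, hand
```

```bash
cat > go.py <<'E'
import sys
from h import *
# usage: go.py x y z yaw (mm,deg): print tool-frame delta from measured pose
o=arm.get_obs();p=np.array(o['ee_pos']);Rm=R.from_euler('xyz',o['orientation'],degrees=True)
print('t',round(o['time_s'],2),'p',np.round(p*1000,1),'rpy',np.round(o['orientation'],2),'F',np.round(o['force'],1),'open',round(o['opening']*1000,1))
a=sys.argv[1:]
for i in range(0,len(a),4):
    x,y,z,yaw=map(float,a[i:i+4]);Rt=R.from_euler('xyz',[180,0,yaw],degrees=True);t=np.array([x,y,z])/1000
    d=Rm.inv().apply(t-p)
    print('d mm',np.round(d*1000,1),'len',round(np.linalg.norm(d)*1000),'turn',np.round((Rm.inv()*Rt).as_rotvec(degrees=True),2))
    p=t;Rm=Rt
E
python3 go.py 617.3 -4 150 -72.2
```

```text
t 0.1 p [ 199.8 -644.2  301.5] rpy [-1.800e+02  1.200e-01 -7.277e+01] F [-0.4  0.3  0. ] open 88.2
d mm [-487.5 -588.4  152.5] len 779 turn [-0.    0.12 -0.57]
```

Call:
arm_command(
  series=[
    {"translation": [-0.0245, -0.0294, 0.005], "turn": [0, 0, 0], "hand": 0.06},
    {"translation": [-0.0245, -0.0294, 0.005], "turn": [0, 0, 0], "hand": 0.06},
    {"translation": [-0.0245, -0.0294, 0.005], "turn": [0, 0, 0], "hand": 0.06},
    {"translation": [-0.0245, -0.0294, 0.005], "turn": [0, 0, 0], "hand": 0.06},
    {"translation": [-0.0245, -0.0294, 0.005], "turn": [0, 0, 0], "hand": 0.06},
    {"translation": [-0.0245, -0.0294, 0.005], "turn": [0, 0, 0], "hand": 0.06},
    {"translation": [-0.0245, -0.0294, 0.005], "turn": [0, 0, 0], "hand": 0.06},
    {"translation": [-0.0245, -0.0294, 0.005], "turn": [0, 0, 0], "hand": 0.06},
    {"translation": [-0.0245, -0.0294, 0.005], "turn": [0, 0, 0], "hand": 0.06},
    {"translation": [-0.0245, -0.0294, 0.005], "turn": [0, 0, 0], "hand": 0.06},
  ],
  newtons=25,
)

```text
time_s: 0.93
ee_pos: [0.4086, -0.3217, 0.2522]
orientation: [180.0, 0.0, -72.8]
force: [1.0, -1.3, -0.3]
opening: 0.0599
```

Call:
arm_command(
  series=[
    {"translation": [-0.0245, -0.0294, 0.005], "turn": [0, 0, 0], "hand": 0.06},
    {"translation": [-0.0245, -0.0294, 0.005], "turn": [0, 0, 0], "hand": 0.06},
    {"translation": [-0.0245, -0.0294, 0.005], "turn": [0, 0, 0], "hand": 0.06},
    {"translation": [-0.0245, -0.0294, 0.005], "turn": [0, 0, 0], "hand": 0.06},
    {"translation": [-0.0245, -0.0294, 0.005], "turn": [0, 0, 0], "hand": 0.06},
    {"translation": [-0.0245, -0.0294, 0.005], "turn": [0, 0, 0], "hand": 0.06},
    {"translation": [-0.0245, -0.0294, 0.005], "turn": [0, 0, 0], "hand": 0.06},
    {"translation": [-0.0245, -0.0294, 0.005], "turn": [0, 0, 0], "hand": 0.06},
    {"translation": [-0.0245, -0.0294, 0.005], "turn": [0, 0, 0], "hand": 0.06},
    {"translation": [-0.02, -0.026, 0.005], "turn": [0, 0, 0], "hand": 0.06},
  ],
)

```text
time_s: 1.77
ee_pos: [0.6151, -0.0053, 0.202]
orientation: [180.0, 0.0, -72.7]
force: [-0.4, 0.4, 0.1]
opening: 0.0601
```

Call:
arm_command(
  series=[
    {"translation": [0, 0, 0], "turn": [0, 0, 0], "hand": 0.06},
    {"translation": [0, 0, 0], "turn": [0, 0, 0], "hand": 0.06},
    {"translation": [0, 0, 0], "turn": [0, 0, 0], "hand": 0.06},
  ],
)

```text
time_s: 2.02
ee_pos: [0.6139, -0.0079, 0.202]
orientation: [179.9, 0.0, -72.7]
force: [-1.4, 0.3, 0.1]
opening: 0.0598
```

```bash
python3 go.py 617.3 -4 130 -72.2 617.3 -4 76 -72.2
```

```text
t 2.02 p [613.9  -7.9 202. ] rpy [ 1.799e+02  1.000e-02 -7.272e+01] F [-1.4  0.3  0.1] open 59.8
d mm [-2.7 -4.6 72. ] len 72 turn [ 0.1   0.01 -0.52]
d mm [-0. -0. 54.] len 54 turn [0. 0. 0.]
```

Call:
arm_command(
  series=[
    {"translation": [-0.0027, -0.0046, 0.035], "turn": [0, 0, -0.5], "hand": 0.06},
    {"translation": [0, 0, 0.035], "turn": [0, 0, 0], "hand": 0.06},
    {"translation": [0, 0, 0], "turn": [0, 0, 0], "hand": 0.06},
    {"translation": [0, 0, 0], "turn": [0, 0, 0], "hand": 0.06},
  ],
)

```text
time_s: 2.35
ee_pos: [0.6154, -0.0051, 0.1307]
orientation: [179.7, 0.1, -72.4]
force: [-0.6, -0.8, 0.4]
opening: 0.0597
```

```bash
python3 - <<'E'
from h import *
save("scene","s1",(240,170,340,270),6)
E
python3 go.py 617.3 -4 76 -72.2
```

```text
t 2.4 p [617.3  -5.  132.9] rpy [ 1.7991e+02  2.0000e-02 -7.2360e+01] F [ 0.3 -0.  -0. ] open 60.1
d mm [-0.9 -0.4 56.9] len 57 turn [ 0.09  0.02 -0.16]
```

View pics/s1.png

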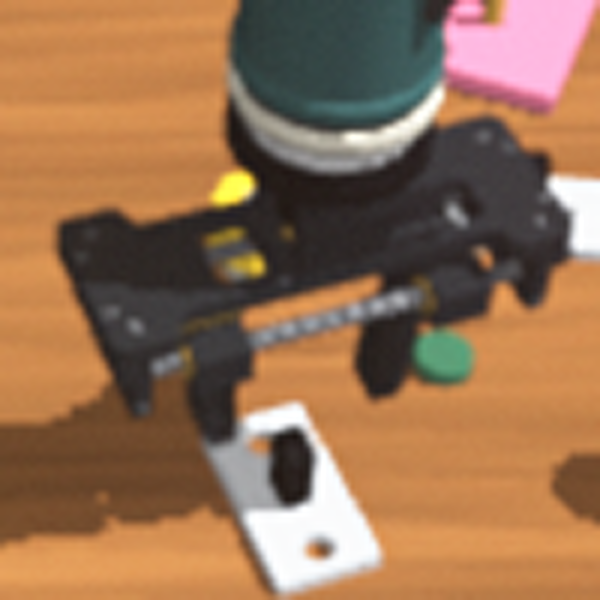

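The jaws at (370,300) and (225,390) straddle the grip block's short side over the wide cover. The grip is at crop pixel (292,465).

Call:
arm_command(
  series=[
    {"translation": [-0.0009, -0.0004, 0.03], "turn": [0, 0, -0.2], "hand": 0.06},
    {"translation": [0, 0, 0.0265], "turn": [0, 0, 0], "hand": 0.06},
    {"translation": [0, 0, 0], "turn": [0, 0, 0], "hand": 0.06},
    {"translation": [0, 0, 0], "turn": [0, 0, 0], "hand": 0.005},
    {"translation": [0, 0, 0], "turn": [0, 0, 0], "hand": 0.005},
    {"translation": [0, 0, 0], "turn": [0, 0, 0], "hand": 0.005},
    {"translation": [0, 0, 0], "turn": [0, 0, 0], "hand": 0.005},
    {"translation": [0, 0, 0], "turn": [0, 0, 0], "hand": 0.005},
    {"translation": [0, 0, 0], "turn": [0, 0, 0], "hand": 0.005},
  ],
  newtons=25,
)

```text
time_s: 3.15
ee_pos: [0.6188, -0.0029, 0.0773]
orientation: [-179.9, -0.0, -72.1]
force: [-0.7, -0.5, 0.1]
opening: 0.0222
```

```bash
python3 go.py 617.3 -4 200 -72.2 432.5 -302.5 200 -104
```

```text
t 3.15 p [618.8  -2.9  77.3] rpy [-1.7991e+02 -4.0000e-02 -7.2060e+01] F [-0.7 -0.5  0.1] open 22.2
d mm [   0.7    1.6 -122.7] len 123 turn [-0.09 -0.04  0.14]
d mm [227.7 267.2   0. ] len 351 turn [ 0.  -0.  31.8]
```

Call:
arm_command(
  series=[
    {"translation": [0, 0, 0], "turn": [0, 0, 0], "hand": 0.005},
    {"translation": [0, 0, 0], "turn": [0, 0, 0], "hand": 0.005},
    {"translation": [0, 0, 0], "turn": [0, 0, 0], "hand": 0.005},
    {"translation": [0, 0, 0], "turn": [0, 0, 0], "hand": 0.005},
  ],
)

```text
time_s: 3.48
ee_pos: [0.6184, -0.0028, 0.0767]
orientation: [-180.0, -0.0, -72.1]
force: [-1.6, -0.2, 4.7]
opening: 0.0137
```

```bash
python3 go.py 617.3 -4 200 -72.2
```

```text
t 3.48 p [618.4  -2.8  76.7] rpy [-179.98   -0.    -72.07] F [-1.6 -0.2  4.7] open 13.7
d mm [   0.8    1.4 -123.3] len 123 turn [-0.02 -0.    0.13]
```

Call:
arm_command(
  series=[
    {"translation": [0, 0, -0.025], "turn": [0, 0, 0], "hand": 0.005},
    {"translation": [0, 0, -0.025], "turn": [0, 0, 6.4], "hand": 0.005},
    {"translation": [0, 0, -0.025], "turn": [0, 0, 6.4], "hand": 0.005},
    {"translation": [0, 0, -0.025], "turn": [0, 0, 6.4], "hand": 0.005},
    {"translation": [0, 0, -0.02], "turn": [0, 0, 6.4], "hand": 0.005},
    {"translation": [0, 0, 0], "turn": [0, 0, 6.3], "hand": 0.005},
    {"translation": [0, 0, 0], "turn": [0, 0, 0], "hand": 0.005},
  ],
)

```text
time_s: 4.07
ee_pos: [0.619, -0.003, 0.1977]
orientation: [-179.8, 0.0, -104.1]
force: [0.1, 0.0, -1.7]
opening: 0.0142
```

Call:
arm_command(
  series=[
    {"translation": [0.0336, 0.0108, 0], "turn": [0, 0, 0], "hand": 0.005},
    {"translation": [0.0336, 0.0108, 0], "turn": [0, 0, 0], "hand": 0.005},
    {"translation": [0.0336, 0.0108, 0], "turn": [0, 0, 0], "hand": 0.005},
    {"translation": [0.0336, 0.0108, 0], "turn": [0, 0, 0], "hand": 0.005},
    {"translation": [0.0336, 0.0108, 0], "turn": [0, 0, 0], "hand": 0.005},
    {"translation": [0.0336, 0.0108, 0], "turn": [0, 0, 0], "hand": 0.005},
    {"translation": [0.0336, 0.0108, 0], "turn": [0, 0, 0], "hand": 0.005},
    {"translation": [0.0336, 0.0108, 0], "turn": [0, 0, 0], "hand": 0.005},
    {"translation": [0.0336, 0.0108, 0], "turn": [0, 0, 0], "hand": 0.005},
    {"translation": [0.0336, 0.0108, 0], "turn": [0, 0, 0], "hand": 0.005},
  ],
)

```text
time_s: 4.9
ee_pos: [0.4303, -0.3034, 0.1945]
orientation: [179.8, 0.1, -103.8]
force: [1.2, 0.1, -1.6]
opening: 0.0138
```

Call:
arm_command(
  series=[
    {"translation": [0, 0, 0], "turn": [0, 0, 0], "hand": 0.005},
    {"translation": [0, 0, 0], "turn": [0, 0, 0], "hand": 0.005},
    {"translation": [0, 0, 0], "turn": [0, 0, 0], "hand": 0.005},
    {"translation": [0, 0, 0], "turn": [0, 0, 0], "hand": 0.005},
  ],
)

```text
time_s: 5.23
ee_pos: [0.4324, -0.3017, 0.1954]
orientation: [179.9, 0.1, -103.9]
force: [0.7, 1.2, -2.0]
opening: 0.014
```

```bash
python3 go.py 432.5 -302.5 140 -104
python3 - <<'E'
from h import *
save("scene","s2",(120,130,270,260),5)
save("top","t2",(250,120,400,250),5)
E
python3 go.py 432.5 -302.5 140 -104
```

```text
t 5.23 p [ 432.4 -301.7  195.4] rpy [ 1.7993e+02  6.0000e-02 -1.0385e+02] F [ 0.7  1.2 -2. ] open 14.0
d mm [ 0.8 -0.3 55.4] len 55 turn [0.07 0.06 0.15]
t 5.33 p [ 432.8 -301.6  195.8] rpy [ 1.7996e+02  3.0000e-02 -1.0382e+02] F [ 0.2  0.3 -1.5] open 13.7
d mm [ 0.9  0.1 55.8] len 56 turn [0.04 0.03 0.18]
```

View pics/s2.png

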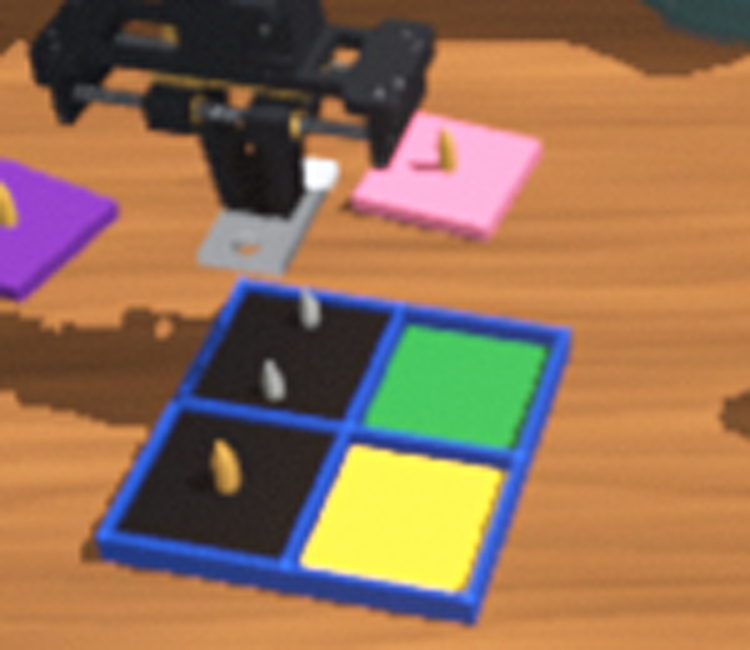

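View pics/t2.png

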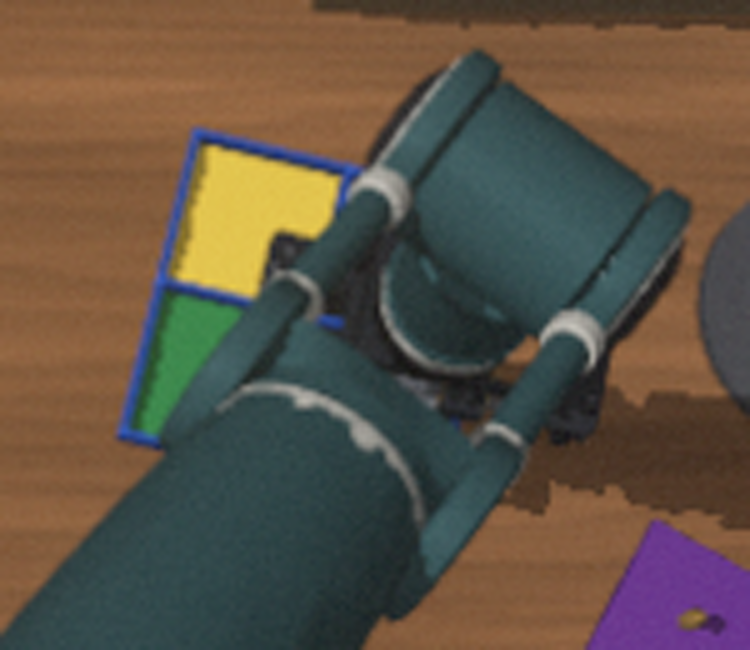

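Run:
```python
from h import *
print(plane("scene",[(168.8,178.2)],.1265)*1000)
im=cv2.imread("pics/s2_raw.png")[166:188,156:190]
h=cv2.cvtColor(im,cv2.COLOR_BGR2HSV);print(h[:,:,1])
# front corners guess
print(plane("scene",[(120+197/5-.4,130+265/5-.4),(120+285/5-.4,130+272/5-.4)],.1185)*1000)
```

```text
[[ 459.29950734 -309.71494611]]
[[160 158 158 160 158 158 152 105  16  26  26  19  31  47  49  49  36  47
   33  16  28  14  25  36   9   8   1   2   3   6  21  99 157 161]
 [159 157 158 160 159 159 153 126  16  26  16  27  27  27  39  61  61  43
   24  31  21  28  29  49   4   7   7   8  10  11  70 143 162 163]
 [158 158 159 158 158 160 162 149  45  26  26  23  26  41  61  74  47  34
   39  31  15  14  32  46  15   8   9  11   5  76 132 157 160 155]
 [158 160 160 159 160 161 159 154 102  16  18  43  35  41  53  39  59  43
   30  48  34   7  33  21   5   2   6   9  36 122 158 160 160 157]
 [161 161 159 162 161 160 162 154 118  28  27  19  46  43  41  51  57  36
   31  25  16  29  24   8   4   6  10   4  88 148 161 161 163 159]
 [157 160 159 158 158 160 160 155 114  45  18  13  20  14  24  51  74  51
   51  32  38  23  18   5   5   8   5  55 129 160 161 163 161 159]
 [160 159 161 159 158 162 158 125  58   4   6   7   7   8   8  17  23  28
   34  14  29  21   9   7   5   8  15 105 153 161 157 159 162 161]
 [160 159 160 161 156 161 152  81   8   8  11   5   8   9   9   4   7   8
    7  
[... 1397 characters left out ...]
6   9
    9  12   9  80 149 160 162 160 158 159 162 158 159 158 158 157]
 [160 160 160 160 156 156 156 146 140 133 123 104  83  72  72  67  47  30
   26  12  29 119 160 160 158 157 158 158 161 159 159 158 159 159]
 [158 158 157 158 160 159 159 158 158 163 151  64  68  49  81  85  90 100
  100  95 112 149 162 164 160 160 161 160 161 159 162 160 159 159]
 [158 158 160 159 159 157 159 159 161 160 120  82 153 135 102 105  98  78
   58  54  78 105 124 143 149 149 155 160 159 163 162 161 160 161]
 [158 159 158 157 157 155 156 158 160 153  62 139 200 198 193 196 190 174
  162 145 111 100 100  80  46  44  62 102 104 124 145 149 152 157]]
[[ 467.04222206 -335.29022819]
 [ 473.52556794 -288.94649874]]
```

Run:
```python
from h import *
S=cv2.imread("pics/scene0.png")
print(cv2.cvtColor(S[184:214,168:188],cv2.COLOR_BGR2GRAY))
print(plane("scene",[(174,202),(180.7,187)],.0395)*1000)
print(plane("scene",[(163.7,218)],.0475)*1000)
# caddy wall tops in scene: intersections, from 6x crop c4
pts=np.array([(230,68),(160,212),(420,100),(355,242),(625,128),(560,280)])/6-.4+np.array([130,175])
print(np.round(plane("scene",pts,.02)*1000,1))
pts=np.array([(145,38),(328,82),(518,125),(105,220),(288,262),(475,300),(55,403),(248,447),(438,495)])/6-.4+np.array([265,140])
print(np.round(plane("top",pts,.02)*1000,1))
```

```text
[[137 135 132 130 131 132 132 133 132 131 131 130 129 128 132 131 129 132
  132 131]
 [144 139 137 136 140 142 143 144 143 142 141 140 140 140 141 141 142 142
  143 140]
 [119 115 115 121 125 130 130 134 139 141 146 148 146 148 147 148 147 147
  147 147]
 [ 89  77  75  78  83  88  92 103 112 118 126 131 146 149 140 140 142 145
  147 149]
 [ 73  50  47  48  52  56  61  67  73  77  82  91 132 147 125 115 120 127
  133 132]
 [ 59  39  34  38  37  42  41  42  47  45  48  62 114 162 142  97  79  81
   90  94]
 [ 45  34  32  32  34  33  34  31  34  34  37  47 102 159 169 118  55  51
   58  60]
 [ 35  33  32  33  31  33  34  35  35  35  34  48  96 151 175 132  48  36
   42  41]
 [ 32  34  34  34  34  34  31  34  33  34  30  42  94 142 169 134  50  35
   34  37]
 [ 33  33  33  36  34  36  34  34  32  30  25  33  86 137 164 131  52  35
   36  36]
 [ 32  31  35  33  34  34  32  34  33  29  22  27  69 117 138 101  47  36
   35  34]
 [ 31  32  33  33  34  33  34  35  34  34  31  29  43  73  81  59  36  35
   36  36]
 [ 33  35  32  33  34  35  35  32  35  36  33  35  34  37  39  34  34  34
   36 
[... 1102 characters left out ...]
38  38]
 [ 41  39  37  36  34  41  56  51  39  36  34  38  37  35  36  38  35  37
   36  37]
 [ 79  72  66  59  50  45  44  41  39  36  38  35  34  35  38  37  36  36
   37  36]
 [ 84  79  82  81  79  80  80  77  73  67  60  47  44  41  39  40  38  38
   37  37]
 [ 59  64  68  75  77  82  84  85  86  87  84  80  81  79  75  68  60  49
   47  46]]
[[ 461.02532549 -308.24226824]
 [ 400.14853928 -296.22569283]]
[[ 527.76476861 -326.04373921]]
[[ 373.6 -339.3]
 [ 471.6 -358.7]
 [ 398.9 -243.6]
 [ 493.  -266.8]
 [ 421.  -143. ]
 [ 519.  -172. ]]
[[ 612.2 -194.4]
 [ 588.6 -290. ]
 [ 565.9 -389.2]
 [ 513.7 -172.7]
 [ 491.8 -267. ]
 [ 472.1 -363.3]
 [ 417.5 -146.6]
 [ 395.1 -244.8]
 [ 370.7 -341.1]]
```

The scene picture shows the plate held level at crop (265,230); the pins are at (272,380) and (308,305). The plate sits about 2 mm back along its own x in the grip, which matches the grasp offset, so I'll compensate and hover lower.

```bash
python3 go.py 434.2 -303.3 124 -104
```

```text
t 5.33 p [ 432.8 -301.6  195.8] rpy [ 1.7996e+02  3.0000e-02 -1.0382e+02] F [ 0.2  0.3 -1.5] open 13.7
d mm [ 1.3 -1.8 71.8] len 72 turn [0.04 0.03 0.18]
```

Call:
arm_command(
  series=[
    {"translation": [0.0013, -0.0018, 0.025], "turn": [0, 0, 0.2], "hand": 0.005},
    {"translation": [0, 0, 0.025], "turn": [0, 0, 0], "hand": 0.005},
    {"translation": [0, 0, 0.022], "turn": [0, 0, 0], "hand": 0.005},
    {"translation": [0, 0, 0], "turn": [0, 0, 0], "hand": 0.005},
    {"translation": [0, 0, 0], "turn": [0, 0, 0], "hand": 0.005},
    {"translation": [0, 0, 0], "turn": [0, 0, 0], "hand": 0.005},
  ],
)

```text
time_s: 5.83
ee_pos: [0.4347, -0.3044, 0.1252]
orientation: [-179.9, -0.0, -104.1]
force: [-0.1, -0.3, -0.1]
opening: 0.0137
```

```bash
python3 go.py 434.2 -303.3 124 -104
python3 - <<'E'
from h import *
save("scene","s3",(140,150,240,250),6)
E
python3 go.py 434.2 -303.3 124 -104
```

```text
t 5.83 p [ 434.7 -304.4  125.2] rpy [-1.7994e+02 -2.0000e-02 -1.0409e+02] F [-0.1 -0.3 -0.1] open 13.7
d mm [-1.   0.7  1.2] len 2 turn [-0.06 -0.02 -0.09]
t 5.88 p [ 435.  -304.9  125.8] rpy [-1.7986e+02 -6.0000e-02 -1.0410e+02] F [-0.5  0.1 -1.7] open 13.6
d mm [-1.3  1.2  1.8] len 3 turn [-0.14 -0.06 -0.1 ]
```

View pics/s3.png

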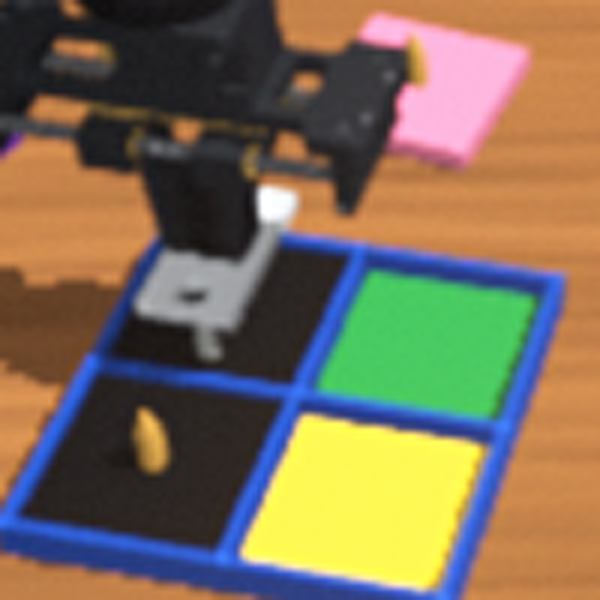

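Run:
```python
from h import *
im=cv2.imread("pics/s3_raw.png")
print(cv2.cvtColor(im[190:212,160:184],cv2.COLOR_BGR2GRAY))
p=np.array([(137,313),(241,331)])/6+np.array([140,150])-.4
q=plane("scene",p,.049)*1000;print(q,q.mean(0))
print(plane("scene",[np.array([190,294])/6+np.array([140,150])-.4],.053)*1000)
```

```text
[[157 158 160 157 142 104  58  41  34  28  32  25  21  22  22  28  28  31
   33  36  29  46 110 154]
 [158 157 156 140 108  69  58  82  73  51  48  48  42  27  22  24  26  29
   30  32  35  78 137 160]
 [155 153 137 109  78  55  91 133 140 131 127 128 114  77  52  44  43  40
   35  38  63 119 155 152]
 [149 133 100  78  64  66 124 159 167 163 165 164 158 141 128 128 125 114
   93  80 111 151 161 142]
 [138 109  74  59  57  94 142 166 164 164 165 164 165 162 163 164 165 159
  145 138 152 164 154 124]
 [127  92  66  55  76 127 161 166 163 163 164 164 168 166 165 164 167 167
  165 163 164 159 141 105]
 [115  77  64  58 111 154 165 164 164 164 164 171 175 171 169 168 166 165
  164 165 164 154 124  83]
 [ 95  69  56  77 135 165 168 164 163 159 155 163 170 166 164 165 166 164
  163 164 160 142  99  60]
 [ 72  58  66 116 154 168 164 164 160 144 126 120 119 117 134 160 165 165
  164 163 153 126  83  42]
 [ 65  56  93 146 168 168 163 164 152 130  92  65  59  72 128 160 166 163
  163 161 140 100  61  39]
 [ 59  54 107 166 176 165 166 164 159 148 132 111 113 130 152 166 166 164
  165 153 121  7
[... 547 characters left out ...]
27  27  25  24  29  69 113 127 109  67  41
   38  37  38  37  38  40]
 [ 24  25  25  26  25  26  27  25  25  24  28  30  60 108 128 116  81  42
   35  38  40  39  36  40]
 [ 23  24  24  27  26  27  24  25  26  24  29  28  48 100 127 138 108  52
   38  37  38  40  39  39]
 [ 31  29  29  26  28  25  25  26  27  28  26  25  37  71  95 109  91  48
   37  37  41  38  39  38]
 [ 49  49  50  46  43  34  34  30  31  28  29  25  26  33  46  52  42  37
   40  39  40  38  39  40]
 [ 61  63  65  58  57  55  52  51  51  45  44  42  39  39  42  41  42  42
   41  39  39  38  40  39]]
[[ 468.7762033  -337.41727529]
 [ 481.51180177 -288.90463361]] [ 475.14400253 -313.16095445]
[[ 461.05583692 -313.80189374]]
```

The plate's front edge measures (475,-313) against the wanted (474,-313), so it is aligned within about 1 mm. Descending.

Call:
arm_command(
  series=[
    {"translation": [-0.0008, 0.0008, 0.006], "turn": [0, 0, -0.1], "hand": 0.005},
    {"translation": [0, 0, 0.006], "turn": [0, 0, 0], "hand": 0.005},
    {"translation": [0, 0, 0.005], "turn": [0, 0, 0], "hand": 0.005},
    {"translation": [0, 0, 0], "turn": [0, 0, 0], "hand": 0.005},
    {"translation": [0, 0, 0], "turn": [0, 0, 0], "hand": 0.005},
  ],
)

```text
time_s: 6.3
ee_pos: [0.4328, -0.3034, 0.1067]
orientation: [179.9, 0.0, -104.1]
force: [-1.2, 0.2, -0.9]
opening: 0.0137
```

Call:
arm_command(
  series=[
    {"translation": [0, 0, 0.005], "turn": [0, 0, 0], "hand": 0.005},
    {"translation": [0, 0, 0.005], "turn": [0, 0, 0], "hand": 0.005},
    {"translation": [0, 0, 0], "turn": [0, 0, 0], "hand": 0.005},
    {"translation": [0, 0, 0], "turn": [0, 0, 0], "hand": 0.005},
  ],
)

```text
time_s: 6.63
ee_pos: [0.4328, -0.3034, 0.0966]
orientation: [179.9, 0.0, -104.1]
force: [-0.4, 0.7, -0.8]
opening: 0.0138
```

```bash
python3 go.py 434.2 -303.3 93 -104
```

```text
t 6.63 p [ 432.8 -303.4   96.6] rpy [ 1.7994e+02  3.0000e-02 -1.0407e+02] F [-0.4  0.7 -0.8] open 13.8
d mm [-0.4 -1.3  3.6] len 4 turn [ 0.06  0.03 -0.07]
```

Call:
arm_command(
  series=[
    {"translation": [0, 0, 0.002], "turn": [0, 0, 0], "hand": 0.005},
    {"translation": [0, 0, 0.0015], "turn": [0, 0, 0], "hand": 0.005},
    {"translation": [0, 0, 0], "turn": [0, 0, 0], "hand": 0.005},
    {"translation": [0, 0, 0], "turn": [0, 0, 0], "hand": 0.005},
  ],
)

```text
time_s: 6.97
ee_pos: [0.4331, -0.3036, 0.0937]
orientation: [180.0, 0.0, -104.1]
force: [-0.4, 0.2, -1.3]
opening: 0.0137
```

Call:
arm_command(
  series=[
    {"translation": [0, 0, 0], "turn": [0, 0, 0], "hand": 0.03},
    {"translation": [0, 0, 0], "turn": [0, 0, 0], "hand": 0.03},
    {"translation": [0, 0, 0], "turn": [0, 0, 0], "hand": 0.03},
    {"translation": [0, 0, -0.02], "turn": [0, 0, 0], "hand": 0.03},
    {"translation": [0, 0, -0.03], "turn": [0, 0, 0], "hand": 0.03},
    {"translation": [0, 0, -0.035], "turn": [0, 0, 0], "hand": 0.06},
    {"translation": [0, 0, 0], "turn": [0, 0, 0], "hand": 0.06},
    {"translation": [0, 0, 0], "turn": [0, 0, 0], "hand": 0.06},
  ],
)

```text
time_s: 7.63
ee_pos: [0.4349, -0.3049, 0.1818]
orientation: [-179.7, -0.2, -104.1]
force: [-0.5, 0.4, -0.8]
opening: 0.0477
```

```bash
python3 - <<'E'
from h import *
save("scene","s4",(120,150,240,260),6)
E
python3 go.py 475 -8 180 -104
```

```text
t 7.68 p [ 433.7 -304.   179.8] rpy [-1.7987e+02 -6.0000e-02 -1.0407e+02] F [-0.1 -0.1 -0.8] open 52.2
d mm [-297.1   31.8   -0.6] len 299 turn [-0.13 -0.06 -0.07]
```

View pics/s4.png

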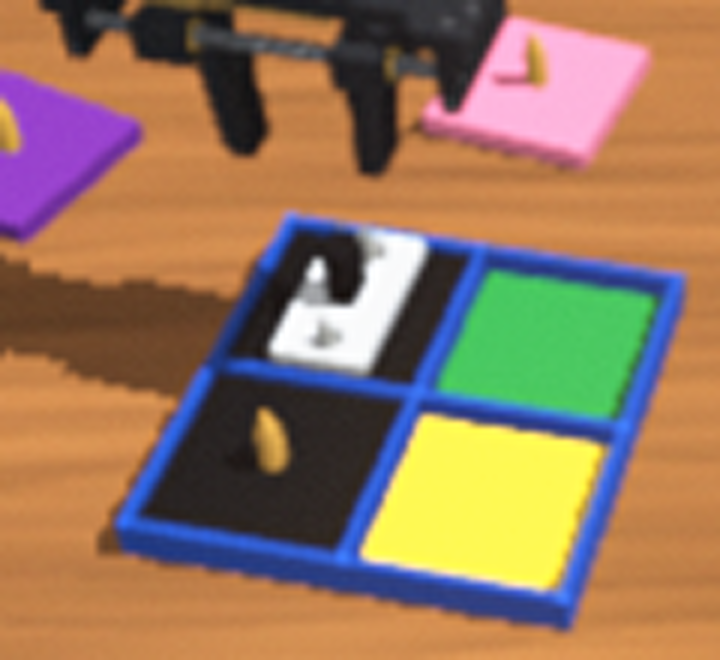

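The cover lies flat on the pin bay at crop (345,300), with both pin tips showing through the holes at (322,335) and (370,245). Next is the knob.

Call:
arm_command(
  series=[
    {"translation": [-0.0371, 0.004, 0], "turn": [0, 0, 0], "hand": 0.065},
    {"translation": [-0.0371, 0.004, 0], "turn": [0, 0, 0], "hand": 0.065},
    {"translation": [-0.0371, 0.004, 0], "turn": [0, 0, 0], "hand": 0.065},
    {"translation": [-0.0371, 0.004, 0], "turn": [0, 0, 0], "hand": 0.065},
    {"translation": [-0.0371, 0.004, 0], "turn": [0, 0, 0], "hand": 0.065},
    {"translation": [-0.0371, 0.004, 0], "turn": [0, 0, 0], "hand": 0.065},
    {"translation": [-0.0371, 0.004, 0.015], "turn": [0, 0, 0], "hand": 0.065},
    {"translation": [-0.0371, 0.004, 0.02], "turn": [0, 0, 0], "hand": 0.065},
    {"translation": [0, 0, 0], "turn": [0, 0, 0], "hand": 0.065},
    {"translation": [0, 0, 0], "turn": [0, 0, 0], "hand": 0.065},
  ],
)

```text
time_s: 8.52
ee_pos: [0.4718, -0.0066, 0.1411]
orientation: [179.6, -0.1, -103.8]
force: [-0.1, -0.5, 0.2]
opening: 0.0649
```

Call:
arm_command(
  series=[
    {"translation": [0, 0, 0], "turn": [0, 0, 0], "hand": 0.065},
    {"translation": [0, 0, 0], "turn": [0, 0, 0], "hand": 0.065},
  ],
)

```text
time_s: 8.68
ee_pos: [0.474, -0.0094, 0.1438]
orientation: [180.0, -0.0, -104.1]
force: [0.8, -0.3, -0.4]
opening: 0.0649
```

```bash
python3 - <<'E'
from h import *
save("scene","s5",(230,150,350,260),6)
E
python3 go.py 475 -8 80 -104
```

```text
t 8.73 p [474.3  -9.7 144.2] rpy [-1.7998e+02 -1.0000e-02 -1.0416e+02] F [-0.1 -0.9 -0.6] open 64.8
d mm [-1.8 -0.3 64.2] len 64 turn [-0.02 -0.01 -0.16]
```

View pics/s5.png

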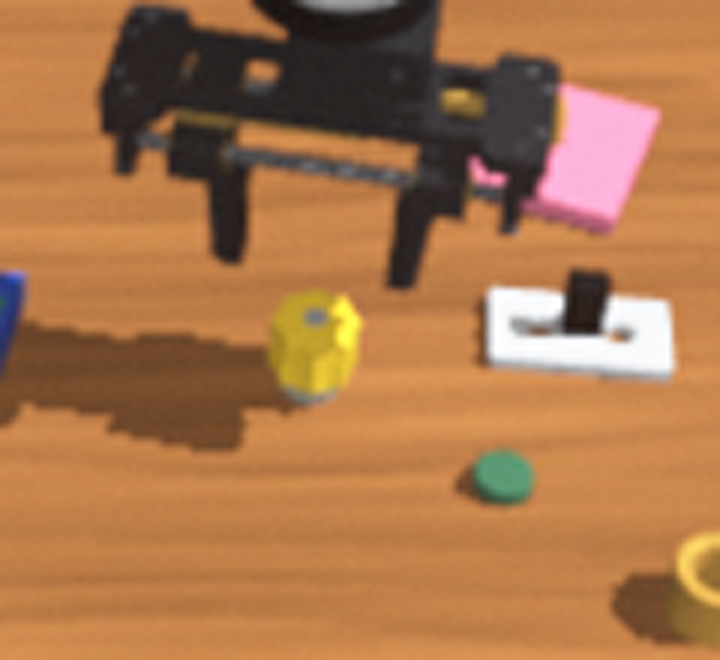

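The jaws at (230,250) and (405,275) bracket the knob at (315,345) in the crop. Descend and grip.

Call:
arm_command(
  series=[
    {"translation": [-0.0018, -0.0003, 0.025], "turn": [0, 0, -0.1], "hand": 0.065},
    {"translation": [0, 0, 0.025], "turn": [0, 0, 0], "hand": 0.065},
    {"translation": [0, 0, 0.014], "turn": [0, 0, 0], "hand": 0.065},
    {"translation": [0, 0, 0], "turn": [0, 0, 0], "hand": 0.065},
    {"translation": [0, 0, 0], "turn": [0, 0, 0], "hand": 0.02},
    {"translation": [0, 0, 0], "turn": [0, 0, 0], "hand": 0.02},
    {"translation": [0, 0, 0], "turn": [0, 0, 0], "hand": 0.02},
    {"translation": [0, 0, 0], "turn": [0, 0, 0], "hand": 0.02},
    {"translation": [0, 0, 0], "turn": [0, 0, 0], "hand": 0.02},
    {"translation": [0, 0, 0], "turn": [0, 0, 0], "hand": 0.02},
  ],
  newtons=20,
)

```text
time_s: 9.57
ee_pos: [0.4761, -0.0071, 0.0814]
orientation: [-179.8, 0.0, -103.9]
force: [-0.6, -1.7, 5.8]
opening: 0.0394
```

Call:
arm_command(
  series=[
    {"translation": [0, 0, 0], "turn": [0, 0, 0], "hand": 0.02},
    {"translation": [0, 0, 0], "turn": [0, 0, 0], "hand": 0.02},
  ],
)

```text
time_s: 9.73
ee_pos: [0.4761, -0.0071, 0.0814]
orientation: [-179.8, -0.0, -103.9]
force: [-1.2, -1.8, 6.0]
opening: 0.0397
```

```bash
python3 go.py 475 -8 160 -104 552 -232 160 -104
```

```text
t 9.73 p [476.1  -7.1  81.4] rpy [-1.7985e+02 -1.0000e-02 -1.0394e+02] F [-1.2 -1.8  6. ] open 39.7
d mm [  1.2   0.6 -78.6] len 79 turn [-0.15 -0.    0.06]
d mm [ 198.7 -128.9   -0. ] len 237 turn [0. 0. 0.]
```

Call:
arm_command(
  series=[
    {"translation": [0, 0, -0.025], "turn": [0, 0, 0], "hand": 0.02},
    {"translation": [0, 0, -0.03], "turn": [0, 0, 0], "hand": 0.02},
    {"translation": [0, 0, -0.025], "turn": [0, 0, 0], "hand": 0.02},
    {"translation": [0.0285, -0.0184, 0], "turn": [0, 0, 0], "hand": 0.02},
    {"translation": [0.0285, -0.0184, 0], "turn": [0, 0, 0], "hand": 0.02},
    {"translation": [0.0285, -0.0184, 0], "turn": [0, 0, 0], "hand": 0.02},
    {"translation": [0.0285, -0.0184, 0], "turn": [0, 0, 0], "hand": 0.02},
    {"translation": [0.0285, -0.0184, 0], "turn": [0, 0, 0], "hand": 0.02},
    {"translation": [0.0285, -0.0184, 0], "turn": [0, 0, 0], "hand": 0.02},
    {"translation": [0.0285, -0.0184, 0], "turn": [0, 0, 0], "hand": 0.02},
  ],
)

```text
time_s: 10.57
ee_pos: [0.5519, -0.2328, 0.1599]
orientation: [180.0, 0.0, -104.0]
force: [-0.0, 0.4, -0.8]
opening: 0.0396
```

Call:
arm_command(
  series=[
    {"translation": [0, 0, 0], "turn": [0, 0, 0], "hand": 0.02},
    {"translation": [0, 0, 0], "turn": [0, 0, 0], "hand": 0.02},
    {"translation": [0, 0, 0.02], "turn": [0, 0, 0], "hand": 0.02},
    {"translation": [0, 0, 0], "turn": [0, 0, 0], "hand": 0.02},
    {"translation": [0, 0, 0], "turn": [0, 0, 0], "hand": 0.02},
    {"translation": [0, 0, 0], "turn": [0, 0, 0], "hand": 0.02},
  ],
)

```text
time_s: 11.07
ee_pos: [0.5512, -0.2302, 0.14]
orientation: [179.9, 0.0, -103.9]
force: [0.2, -0.0, -0.3]
opening: 0.0395
```

```bash
python3 - <<'E'
from h import *
save("scene","s6",(120,150,260,270),5)
E
python3 go.py 552 -232 90 -104
```

```text
t 11.12 p [ 551.7 -230.6  140.5] rpy [-1.800e+02  1.000e-02 -1.039e+02] F [-0.1 -0.5  0. ] open 39.4
d mm [ 1.3 -0.6 50.5] len 51 turn [-0.    0.01  0.1 ]
```

View pics/s6.png

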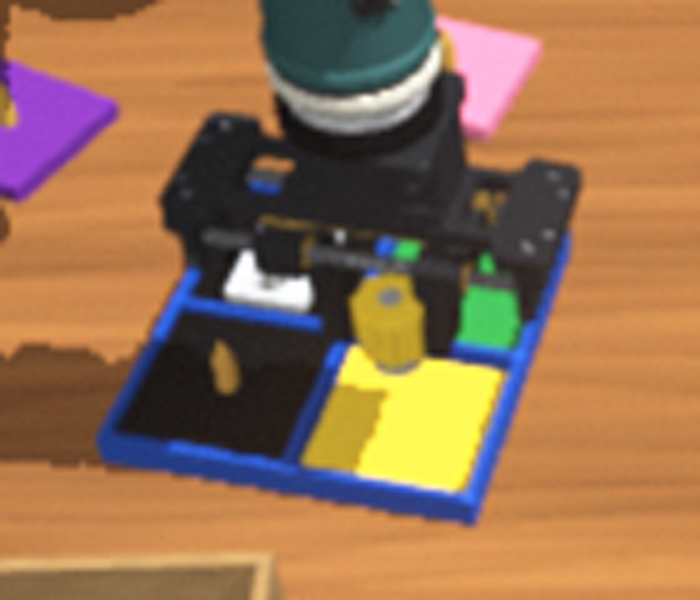

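The knob is held upright at crop (388,325), over the yellow bay. Lowering and releasing.

Call:
arm_command(
  series=[
    {"translation": [0.001, 0, 0.02], "turn": [0, 0, 0], "hand": 0.02},
    {"translation": [0, 0, 0.02], "turn": [0, 0, 0], "hand": 0.02},
    {"translation": [0, 0, 0.007], "turn": [0, 0, 0], "hand": 0.02},
    {"translation": [0, 0, 0], "turn": [0, 0, 0], "hand": 0.02},
    {"translation": [0, 0, 0], "turn": [0, 0, 0], "hand": 0.02},
    {"translation": [0, 0, 0.003], "turn": [0, 0, 0], "hand": 0.02},
    {"translation": [0, 0, 0], "turn": [0, 0, 0], "hand": 0.02},
    {"translation": [0, 0, 0], "turn": [0, 0, 0], "hand": 0.02},
  ],
)

```text
time_s: 11.78
ee_pos: [0.5521, -0.2327, 0.091]
orientation: [-179.9, -0.0, -104.0]
force: [-0.3, 0.3, -1.4]
opening: 0.0392
```

```bash
python3 go.py 552 -232 90 -104
```

```text
t 11.78 p [ 552.1 -232.7   91. ] rpy [-1.7991e+02 -2.0000e-02 -1.0396e+02] F [-0.3  0.3 -1.4] open 39.2
d mm [-0.7  0.2  1. ] len 1 turn [-0.09 -0.02  0.04]
```

Down 1.5 mm more, release, and rise. Then on to the sleeve.

Call:
arm_command(
  series=[
    {"translation": [0, 0, 0.0012], "turn": [0, 0, 0], "hand": 0.02},
    {"translation": [0, 0, 0], "turn": [0, 0, 0], "hand": 0.02},
    {"translation": [0, 0, 0], "turn": [0, 0, 0], "hand": 0.058},
    {"translation": [0, 0, 0], "turn": [0, 0, 0], "hand": 0.058},
    {"translation": [0, 0, 0], "turn": [0, 0, 0], "hand": 0.058},
    {"translation": [0, 0, 0], "turn": [0, 0, 0], "hand": 0.058},
    {"translation": [0, 0, -0.03], "turn": [0, 0, 0], "hand": 0.058},
    {"translation": [0, 0, -0.03], "turn": [0, 0, 0], "hand": 0.058},
    {"translation": [0, 0, -0.03], "turn": [0, 0, 0], "hand": 0.058},
    {"translation": [0, 0, 0], "turn": [0, 0, 0], "hand": 0.065},
  ],
)

```text
time_s: 12.62
ee_pos: [0.5551, -0.2342, 0.1858]
orientation: [-179.4, -0.1, -104.0]
force: [0.8, -0.4, 1.4]
opening: 0.0625
```

```bash
python3 - <<'E'
from h import *
save("scene","s7",(120,150,260,270),5)
E
python3 go.py 614 153 180 -104
```

```text
t 12.67 p [ 554.  -233.7  183.2] rpy [-1.7953e+02 -9.0000e-02 -1.0396e+02] F [-0.4 -0.2 -0.7] open 64.6
d mm [-389.7   35.2    2.3] len 391 turn [-0.47 -0.09  0.04]
```

View pics/s7.png

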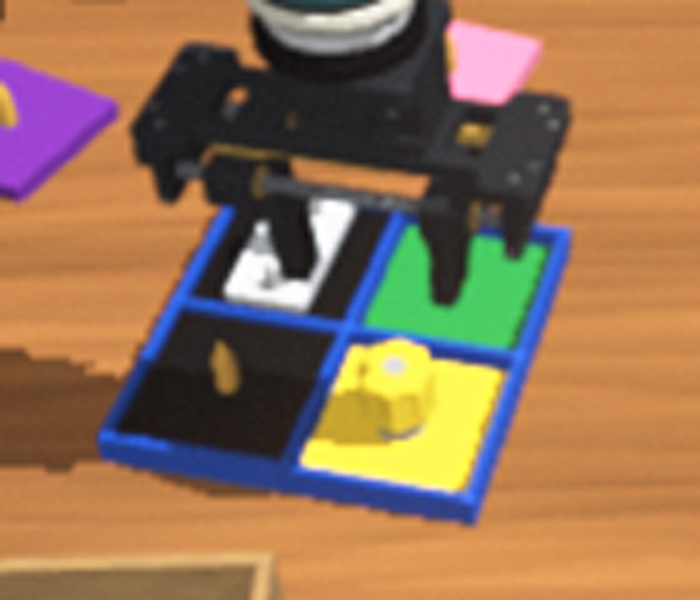

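The knob stands upright on the yellow pad at crop (395,390). Moving to the sleeve.

Call:
arm_command(
  series=[
    {"translation": [-0.039, 0.0035, 0], "turn": [0, 0, 0], "hand": 0.065},
    {"translation": [-0.039, 0.0035, 0], "turn": [0, 0, 0], "hand": 0.065},
    {"translation": [-0.039, 0.0035, 0], "turn": [0, 0, 0], "hand": 0.065},
    {"translation": [-0.039, 0.0035, 0], "turn": [0, 0, 0], "hand": 0.065},
    {"translation": [-0.039, 0.0035, 0], "turn": [0, 0, 0], "hand": 0.065},
    {"translation": [-0.039, 0.0035, 0], "turn": [0, 0, 0], "hand": 0.065},
    {"translation": [-0.039, 0.0035, 0], "turn": [0, 0, 0], "hand": 0.065},
    {"translation": [-0.039, 0.0035, 0], "turn": [0, 0, 0], "hand": 0.065},
    {"translation": [-0.039, 0.0035, 0.02], "turn": [0, 0, 0], "hand": 0.065},
    {"translation": [-0.039, 0.0035, 0.025], "turn": [0, 0, 0], "hand": 0.065},
  ],
)

```text
time_s: 13.5
ee_pos: [0.6116, 0.1508, 0.1379]
orientation: [-179.8, 0.1, -103.9]
force: [1.2, -0.1, 0.3]
opening: 0.0655
```

Call:
arm_command(
  series=[
    {"translation": [0, 0, 0], "turn": [0, 0, 0], "hand": 0.065},
    {"translation": [0, 0, 0], "turn": [0, 0, 0], "hand": 0.065},
    {"translation": [0, 0, 0], "turn": [0, 0, 0], "hand": 0.065},
    {"translation": [0, 0, 0], "turn": [0, 0, 0], "hand": 0.065},
  ],
)

```text
time_s: 13.83
ee_pos: [0.6107, 0.1473, 0.1375]
orientation: [180.0, -0.0, -104.0]
force: [-0.2, 0.0, 0.4]
opening: 0.0652
```

```bash
python3 - <<'E'
from h import *
save("scene","s8",(290,160,420,270),5)
E
python3 go.py 614 153 73 -104
```

```text
t 13.88 p [611.  147.1 138. ] rpy [-179.96    0.   -104.05] F [ 0.1  0.2 -0.5] open 65.3
d mm [-6.4 -1.4 65. ] len 65 turn [-0.04  0.   -0.05]
```

View pics/s8.png

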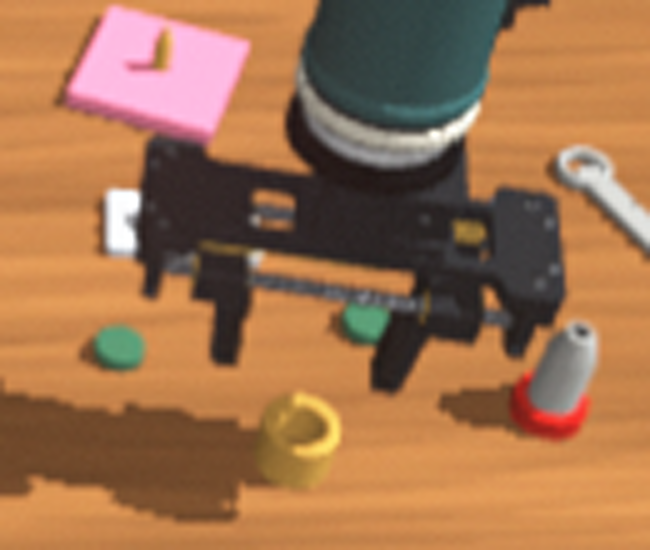

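The sleeve at (300,440) is between the jaw planes, and the red nozzle at (550,380) is clear of the gripper. Descend.

Call:
arm_command(
  series=[
    {"translation": [-0.0064, -0.0014, 0.02], "turn": [0, 0, 0], "hand": 0.065},
    {"translation": [0, 0, 0.025], "turn": [0, 0, 0], "hand": 0.065},
    {"translation": [0, 0, 0.019], "turn": [0, 0, 0], "hand": 0.065},
    {"translation": [0, 0, 0], "turn": [0, 0, 0], "hand": 0.065},
    {"translation": [0, 0, 0], "turn": [0, 0, 0], "hand": 0.02},
    {"translation": [0, 0, 0], "turn": [0, 0, 0], "hand": 0.02},
    {"translation": [0, 0, 0], "turn": [0, 0, 0], "hand": 0.02},
    {"translation": [0, 0, 0], "turn": [0, 0, 0], "hand": 0.02},
    {"translation": [0, 0, 0], "turn": [0, 0, 0], "hand": 0.02},
    {"translation": [0, 0, 0], "turn": [0, 0, 0], "hand": 0.02},
  ],
  newtons=20,
)

```text
time_s: 14.72
ee_pos: [0.615, 0.1543, 0.0755]
orientation: [-179.8, 0.1, -104.0]
force: [1.0, -2.0, 6.1]
opening: 0.0396
```

Call:
arm_command(
  series=[
    {"translation": [0, 0, 0], "turn": [0, 0, 0], "hand": 0.02},
    {"translation": [0, 0, 0], "turn": [0, 0, 0], "hand": 0.02},
    {"translation": [0, 0, 0], "turn": [0, 0, 0], "hand": 0.02},
  ],
)

```text
time_s: 14.97
ee_pos: [0.615, 0.1543, 0.0755]
orientation: [-179.8, 0.0, -104.0]
force: [0.2, -2.8, 6.4]
opening: 0.0398
```

```bash
python3 go.py 614 153 180 -104 528.3 -326.5 180 -104
```

```text
t 14.97 p [615.  154.3  75.5] rpy [-1.7983e+02  5.0000e-02 -1.0395e+02] F [ 0.2 -2.8  6.4] open 39.8
d mm [   1.4    0.3 -104.5] len 105 turn [-0.17  0.05  0.05]
d mm [486.  -32.8  -0. ] len 487 turn [0. 0. 0.]
```

Call:
arm_command(
  series=[
    {"translation": [0, 0, -0.026], "turn": [0, 0, 0], "hand": 0.02},
    {"translation": [0, 0, -0.026], "turn": [0, 0, 0], "hand": 0.02},
    {"translation": [0, 0, -0.026], "turn": [0, 0, 0], "hand": 0.02},
    {"translation": [0, 0, -0.026], "turn": [0, 0, 0], "hand": 0.02},
    {"translation": [0.0375, -0.0025, 0], "turn": [0, 0, 0], "hand": 0.02},
    {"translation": [0.0375, -0.0025, 0], "turn": [0, 0, 0], "hand": 0.02},
    {"translation": [0.0375, -0.0025, 0], "turn": [0, 0, 0], "hand": 0.02},
    {"translation": [0.0375, -0.0025, 0], "turn": [0, 0, 0], "hand": 0.02},
    {"translation": [0.0375, -0.0025, 0], "turn": [0, 0, 0], "hand": 0.02},
    {"translation": [0.0375, -0.0025, 0], "turn": [0, 0, 0], "hand": 0.02},
  ],
)

```text
time_s: 15.8
ee_pos: [0.5731, -0.0689, 0.1775]
orientation: [-180.0, 0.0, -103.9]
force: [-0.0, 0.0, -1.1]
opening: 0.0402
```

Call:
arm_command(
  series=[
    {"translation": [0.0375, -0.0025, 0], "turn": [0, 0, 0], "hand": 0.02},
    {"translation": [0.0375, -0.0025, 0], "turn": [0, 0, 0], "hand": 0.02},
    {"translation": [0.0375, -0.0025, 0], "turn": [0, 0, 0], "hand": 0.02},
    {"translation": [0.0375, -0.0025, 0], "turn": [0, 0, 0], "hand": 0.02},
    {"translation": [0.0375, -0.0025, 0], "turn": [0, 0, 0], "hand": 0.02},
    {"translation": [0.0375, -0.0025, 0], "turn": [0, 0, 0], "hand": 0.02},
    {"translation": [0.0375, -0.0025, 0.01], "turn": [0, 0, 0], "hand": 0.02},
    {"translation": [0, 0, 0.02], "turn": [0, 0, 0], "hand": 0.02},
    {"translation": [0, 0, 0], "turn": [0, 0, 0], "hand": 0.02},
    {"translation": [0, 0, 0], "turn": [0, 0, 0], "hand": 0.02},
  ],
)

```text
time_s: 16.63
ee_pos: [0.5261, -0.3259, 0.1458]
orientation: [179.8, 0.1, -104.0]
force: [-0.1, -0.2, -0.9]
opening: 0.0395
```

Call:
arm_command(
  series=[
    {"translation": [0, 0, 0], "turn": [0, 0, 0], "hand": 0.02},
    {"translation": [0, 0, 0], "turn": [0, 0, 0], "hand": 0.02},
    {"translation": [0, 0, 0], "turn": [0, 0, 0], "hand": 0.02},
  ],
)

```text
time_s: 16.88
ee_pos: [0.5284, -0.3257, 0.1486]
orientation: [-179.9, -0.0, -103.9]
force: [0.2, 0.1, -0.7]
opening: 0.0398
```

```bash
python3 - <<'E'
from h import *
save("scene","s9",(120,150,260,270),5)
E
python3 go.py 528.3 -326.5 130 -104
```

```text
t 16.93 p [ 528.4 -325.9  148.6] rpy [-1.7991e+02 -3.0000e-02 -1.0387e+02] F [-0.7  0.2 -1. ] open 39.4
d mm [ 0.6 -0.1 18.6] len 19 turn [-0.09 -0.03  0.13]
```

View pics/s9.png

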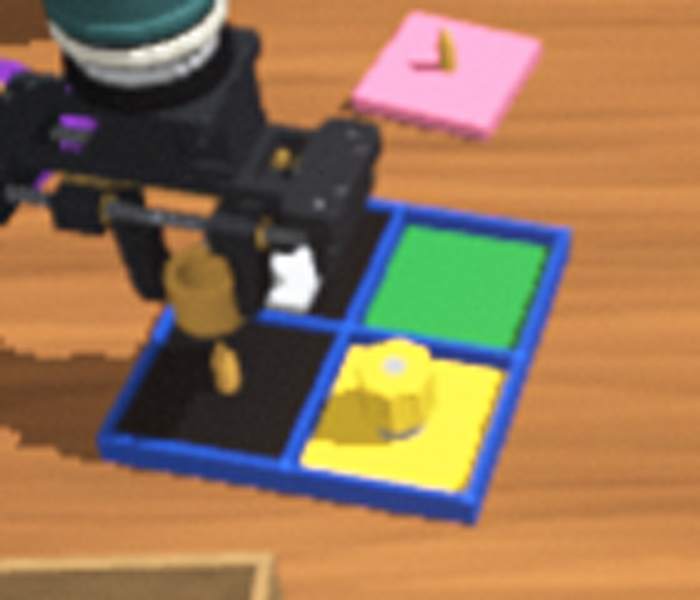

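The sleeve is held upright at crop (205,290) with the post at (225,368) below it. The TCP agrees with the post estimate within 1 mm. Lowering in stages and watching the force.

Call:
arm_command(
  series=[
    {"translation": [0.0005, 0, 0.015], "turn": [0, 0, 0], "hand": 0.02},
    {"translation": [0, 0, 0.015], "turn": [0, 0, 0], "hand": 0.02},
    {"translation": [0, 0, 0.008], "turn": [0, 0, 0], "hand": 0.02},
    {"translation": [0, 0, 0], "turn": [0, 0, 0], "hand": 0.02},
    {"translation": [0, 0, 0], "turn": [0, 0, 0], "hand": 0.02},
  ],
)

```text
time_s: 17.35
ee_pos: [0.5273, -0.3266, 0.1093]
orientation: [179.9, 0.0, -103.9]
force: [-0.3, -0.7, -1.2]
opening: 0.04
```

Call:
arm_command(
  series=[
    {"translation": [0, 0, 0.008], "turn": [0, 0, 0], "hand": 0.02},
    {"translation": [0, 0, 0.008], "turn": [0, 0, 0], "hand": 0.02},
    {"translation": [0, 0, 0], "turn": [0, 0, 0], "hand": 0.02},
    {"translation": [0, 0, 0], "turn": [0, 0, 0], "hand": 0.02},
    {"translation": [0, 0, 0], "turn": [0, 0, 0], "hand": 0.02},
  ],
)

```text
time_s: 17.77
ee_pos: [0.5274, -0.3272, 0.0934]
orientation: [180.0, 0.0, -104.0]
force: [0.1, 0.1, -1.0]
opening: 0.0398
```

```bash
python3 go.py 528.3 -326.5 91.5 -104
```

```text
t 17.77 p [ 527.4 -327.2   93.4] rpy [ 180.      0.   -103.97] F [ 0.1  0.1 -1. ] open 39.8
d mm [-0.9 -0.7  1.9] len 2 turn [0.   0.   0.03]
```

Call:
arm_command(
  series=[
    {"translation": [0, 0, 0.0018], "turn": [0, 0, 0], "hand": 0.02},
    {"translation": [0, 0, 0], "turn": [0, 0, 0], "hand": 0.02},
    {"translation": [0, 0, 0], "turn": [0, 0, 0], "hand": 0.056},
    {"translation": [0, 0, 0], "turn": [0, 0, 0], "hand": 0.056},
    {"translation": [0, 0, 0], "turn": [0, 0, 0], "hand": 0.056},
    {"translation": [0, 0, 0], "turn": [0, 0, 0], "hand": 0.056},
    {"translation": [0, 0, -0.03], "turn": [0, 0, 0], "hand": 0.056},
    {"translation": [0, 0, -0.03], "turn": [0, 0, 0], "hand": 0.056},
    {"translation": [0, 0, -0.04], "turn": [0, 0, 0], "hand": 0.056},
    {"translation": [0, 0, 0], "turn": [0, 0, 0], "hand": 0.056},
  ],
)

```text
time_s: 18.6
ee_pos: [0.5314, -0.3298, 0.2006]
orientation: [-179.2, -0.3, -104.0]
force: [2.0, -0.2, 1.3]
opening: 0.0561
```

```bash
python3 - <<'E'
from h import *
save("scene","s10",(120,150,260,270),5)
E
python3 go.py 427.3 264.5 190 -80;python3 go.py 427.3 264.5 190 -104
```

```text
t 18.65 p [ 530.4 -329.2  197.8] rpy [-179.4    -0.22 -103.97] F [ 0.6 -0.5  1.2] open 55.8
d mm [-551.3  243.4    3.1] len 603 turn [ -0.55  -0.35 -23.96]
t 18.65 p [ 530.4 -329.2  197.8] rpy [-179.4    -0.22 -103.97] F [ 0.6 -0.5  1.2] open 55.8
d mm [-551.3  243.4    3.1] len 603 turn [-0.6  -0.22  0.04]
```

View pics/s10.png

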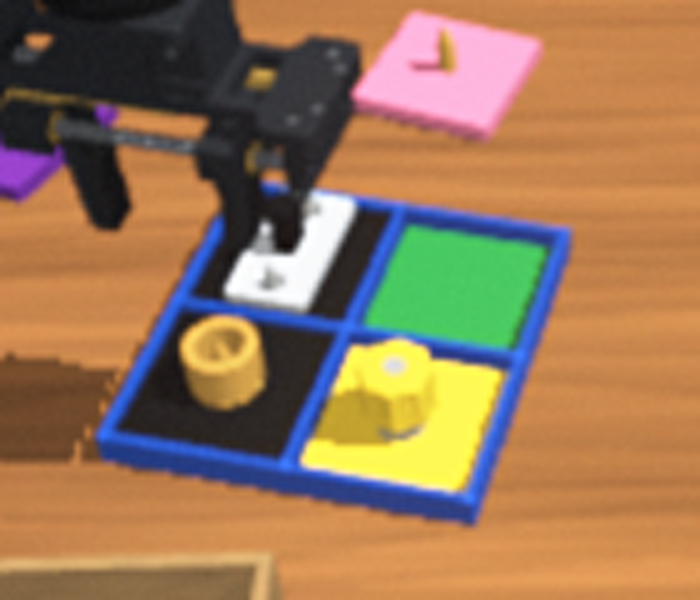

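The sleeve sits over the post at crop (222,360), with the post visible in the bore. Next is the green nozzle at top pixel (142,204); the red one at (135,154) stays. The dark green discs are not nozzles.

Call:
arm_command(
  series=[
    {"translation": [0, 0, 0], "turn": [0, 0, -6.3], "hand": 0.056},
    {"translation": [0, 0, 0], "turn": [0, 0, -6.3], "hand": 0.056},
    {"translation": [0, 0, 0], "turn": [0, 0, -6.3], "hand": 0.056},
    {"translation": [0, 0, 0], "turn": [0, 0, -6.3], "hand": 0.056},
    {"translation": [0, 0, 0], "turn": [0, 0, -6.3], "hand": 0.056},
    {"translation": [0, 0, 0], "turn": [0, 0, -6.3], "hand": 0.056},
    {"translation": [0, 0, 0], "turn": [0, 0, -6.2], "hand": 0.056},
    {"translation": [-0.0354, -0.013, 0], "turn": [0, 0, 0], "hand": 0.056},
    {"translation": [-0.0354, -0.013, 0], "turn": [0, 0, 0], "hand": 0.056},
    {"translation": [-0.0354, -0.013, 0], "turn": [0, 0, 0], "hand": 0.056},
  ],
)

```text
time_s: 19.48
ee_pos: [0.5069, -0.2147, 0.1902]
orientation: [179.9, 0.1, -60.1]
force: [0.5, 0.2, 0.7]
opening: 0.056
```

Call:
arm_command(
  series=[
    {"translation": [-0.0354, -0.013, 0], "turn": [0, 0, 0], "hand": 0.056},
    {"translation": [-0.0354, -0.013, 0], "turn": [0, 0, 0], "hand": 0.056},
    {"translation": [-0.0354, -0.013, 0], "turn": [0, 0, 0], "hand": 0.056},
    {"translation": [-0.0354, -0.013, 0], "turn": [0, 0, 0], "hand": 0.056},
    {"translation": [-0.0354, -0.013, 0], "turn": [0, 0, 0], "hand": 0.056},
    {"translation": [-0.0354, -0.013, 0], "turn": [0, 0, 0], "hand": 0.056},
    {"translation": [-0.0354, -0.013, 0], "turn": [0, 0, 0], "hand": 0.056},
    {"translation": [-0.0354, -0.013, 0], "turn": [0, 0, 0], "hand": 0.056},
    {"translation": [-0.0354, -0.013, 0], "turn": [0, 0, 0], "hand": 0.056},
    {"translation": [-0.0354, -0.013, 0], "turn": [0, 0, 0], "hand": 0.056},
  ],
)

```text
time_s: 20.32
ee_pos: [0.442, 0.1574, 0.1908]
orientation: [179.9, 0.0, -60.0]
force: [0.8, 1.4, -0.1]
opening: 0.0561
```

Call:
arm_command(
  series=[
    {"translation": [-0.0354, -0.013, 0], "turn": [0, 0, 0], "hand": 0.056},
    {"translation": [-0.0354, -0.013, 0], "turn": [0, 0, 0], "hand": 0.056},
    {"translation": [-0.0354, -0.013, 0], "turn": [0, 0, 0], "hand": 0.056},
    {"translation": [0, 0, 0.02], "turn": [0, 0, 0], "hand": 0.056},
    {"translation": [0, 0, 0.015], "turn": [0, 0, 0], "hand": 0.056},
    {"translation": [0, 0, 0], "turn": [0, 0, 0], "hand": 0.056},
    {"translation": [0, 0, 0], "turn": [0, 0, 0], "hand": 0.056},
    {"translation": [0, 0, 0], "turn": [0, 0, 0], "hand": 0.056},
    {"translation": [0, 0, 0], "turn": [0, 0, 0], "hand": 0.056},
  ],
)

```text
time_s: 21.07
ee_pos: [0.4246, 0.2671, 0.1574]
orientation: [-179.9, 0.0, -60.0]
force: [0.4, -0.3, 0.4]
opening: 0.0563
```

```bash
python3 - <<'E'
from h import *
save("scene","s11",(310,130,440,250),5)
E
python3 go.py 427.3 264.5 79 -60
```

```text
t 21.12 p [424.8 267.1 157.6] rpy [-179.9    -0.    -60.02] F [0.1 0.1 0.7] open 56.3
d mm [ 3.6 -0.7 78.6] len 79 turn [-0.1  -0.   -0.02]
```

View pics/s11.png

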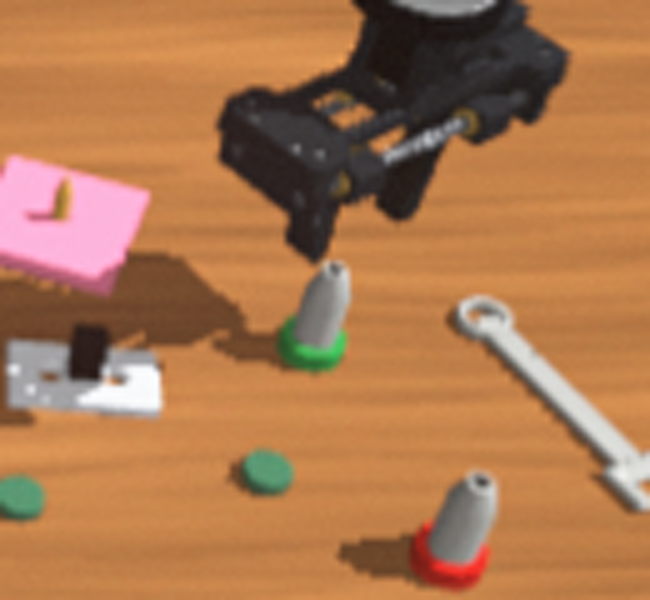

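The green nozzle is at crop (320,310), with the jaws above and behind it. Correcting by 3.6 mm and descending.

Call:
arm_command(
  series=[
    {"translation": [0.0036, -0.0007, 0], "turn": [0, 0, 0], "hand": 0.056},
    {"translation": [0, 0, 0.02], "turn": [0, 0, 0], "hand": 0.056},
    {"translation": [0, 0, 0.02], "turn": [0, 0, 0], "hand": 0.056},
    {"translation": [0, 0, 0.02], "turn": [0, 0, 0], "hand": 0.056},
    {"translation": [0, 0, 0.0165], "turn": [0, 0, 0], "hand": 0.056},
    {"translation": [0, 0, 0], "turn": [0, 0, 0], "hand": 0.056},
    {"translation": [0, 0, 0], "turn": [0, 0, 0], "hand": 0.01},
    {"translation": [0, 0, 0], "turn": [0, 0, 0], "hand": 0.01},
    {"translation": [0, 0, 0], "turn": [0, 0, 0], "hand": 0.01},
    {"translation": [0, 0, 0], "turn": [0, 0, 0], "hand": 0.01},
  ],
  newtons=25,
)

```text
time_s: 21.95
ee_pos: [0.4275, 0.2651, 0.0817]
orientation: [-179.8, -0.0, -60.0]
force: [1.2, 0.1, -0.8]
opening: 0.0315
```

Call:
arm_command(
  series=[
    {"translation": [0, 0, 0], "turn": [0, 0, 0], "hand": 0.01},
    {"translation": [0, 0, 0], "turn": [0, 0, 0], "hand": 0.01},
    {"translation": [0, 0, 0], "turn": [0, 0, 0], "hand": 0.01},
    {"translation": [0, 0, 0], "turn": [0, 0, 0], "hand": 0.01},
    {"translation": [0, 0, 0], "turn": [0, 0, 0], "hand": 0.01},
  ],
)

```text
time_s: 22.37
ee_pos: [0.4272, 0.2651, 0.0814]
orientation: [-179.9, -0.0, -60.0]
force: [-1.0, -0.9, 5.8]
opening: 0.0253
```

```bash
python3 go.py 427.3 264.5 180 -60 455.5 -208 180 -60
```

```text
t 22.37 p [427.2 265.1  81.4] rpy [-179.88   -0.    -59.96] F [-1.  -0.9  5.8] open 25.3
d mm [  0.6  -0.  -98.6] len 99 turn [-0.12 -0.    0.04]
d mm [423.3 211.8   0. ] len 473 turn [0. 0. 0.]
```

Call:
arm_command(
  series=[
    {"translation": [0, 0, -0.025], "turn": [0, 0, 0], "hand": 0.01},
    {"translation": [0, 0, -0.025], "turn": [0, 0, 0], "hand": 0.01},
    {"translation": [0, 0, -0.025], "turn": [0, 0, 0], "hand": 0.01},
    {"translation": [0, 0, -0.025], "turn": [0, 0, 0], "hand": 0.01},
    {"translation": [0.0326, 0.0163, 0], "turn": [0, 0, 0], "hand": 0.01},
    {"translation": [0.0326, 0.0163, 0], "turn": [0, 0, 0], "hand": 0.01},
    {"translation": [0.0326, 0.0163, 0], "turn": [0, 0, 0], "hand": 0.01},
    {"translation": [0.0326, 0.0163, 0], "turn": [0, 0, 0], "hand": 0.01},
    {"translation": [0.0326, 0.0163, 0], "turn": [0, 0, 0], "hand": 0.01},
    {"translation": [0.0326, 0.0163, 0], "turn": [0, 0, 0], "hand": 0.01},
  ],
)

```text
time_s: 23.2
ee_pos: [0.4389, 0.0447, 0.1799]
orientation: [180.0, 0.0, -59.9]
force: [1.4, -0.5, -2.1]
opening: 0.0254
```

Call:
arm_command(
  series=[
    {"translation": [0.0326, 0.0163, 0], "turn": [0, 0, 0], "hand": 0.01},
    {"translation": [0.0326, 0.0163, 0], "turn": [0, 0, 0], "hand": 0.01},
    {"translation": [0.0326, 0.0163, 0], "turn": [0, 0, 0], "hand": 0.01},
    {"translation": [0.0326, 0.0163, 0], "turn": [0, 0, 0], "hand": 0.01},
    {"translation": [0.0326, 0.0163, 0], "turn": [0, 0, 0], "hand": 0.01},
    {"translation": [0.0326, 0.0163, 0], "turn": [0, 0, 0], "hand": 0.01},
    {"translation": [0.0326, 0.0163, 0], "turn": [0, 0, 0], "hand": 0.01},
    {"translation": [0, 0, 0], "turn": [0, 0, 0], "hand": 0.01},
    {"translation": [0, 0, 0], "turn": [0, 0, 0], "hand": 0.01},
    {"translation": [0, 0, 0.02], "turn": [0, 0, 0], "hand": 0.01},
  ],
)

```text
time_s: 24.03
ee_pos: [0.4571, -0.2095, 0.1631]
orientation: [-179.8, -0.3, -60.0]
force: [0.4, 0.1, -1.8]
opening: 0.0252
```

Call:
arm_command(
  series=[
    {"translation": [0, 0, 0], "turn": [0, 0, 0], "hand": 0.01},
    {"translation": [0, 0, 0], "turn": [0, 0, 0], "hand": 0.01},
    {"translation": [0, 0, 0], "turn": [0, 0, 0], "hand": 0.01},
  ],
)

```text
time_s: 24.28
ee_pos: [0.4548, -0.2072, 0.1601]
orientation: [180.0, 0.1, -59.9]
force: [0.5, 0.4, -1.1]
opening: 0.0252
```

```bash
python3 - <<'E'
from h import *
save("scene","s12",(120,130,260,250),5)
E
python3 go.py 455.5 -208 90 -60
```

```text
t 24.33 p [ 455.2 -207.5  160.6] rpy [-179.99   -0.    -59.88] F [ 0.4  0.6 -1.9] open 25.1
d mm [ 0.6 -0.  70.6] len 71 turn [-0.01 -0.    0.12]
```

View pics/s12.png

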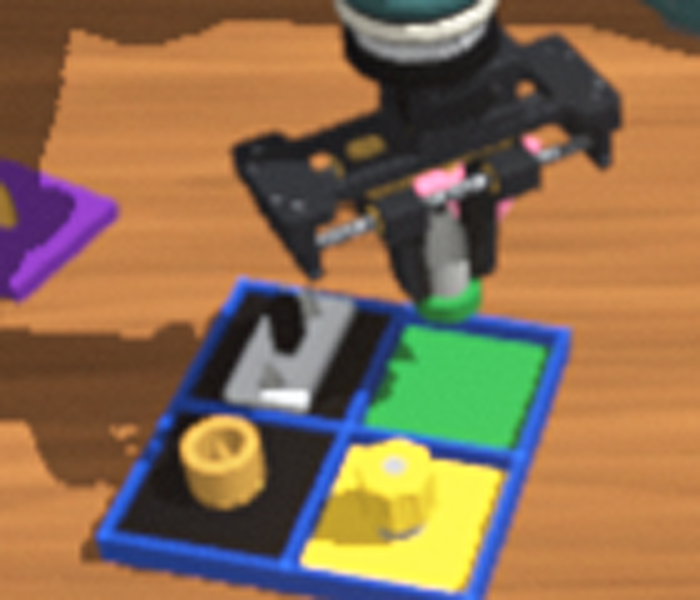

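The green nozzle is held upright at crop (450,270), above the green pad. Lowering to TCP 89.4.

Call:
arm_command(
  series=[
    {"translation": [0.0006, 0, 0.02], "turn": [0, 0, 0], "hand": 0.01},
    {"translation": [0, 0, 0.02], "turn": [0, 0, 0], "hand": 0.01},
    {"translation": [0, 0, 0.02], "turn": [0, 0, 0], "hand": 0.01},
    {"translation": [0, 0, 0.008], "turn": [0, 0, 0], "hand": 0.01},
    {"translation": [0, 0, 0], "turn": [0, 0, 0], "hand": 0.01},
    {"translation": [0, 0, 0], "turn": [0, 0, 0], "hand": 0.01},
    {"translation": [0, 0, 0], "turn": [0, 0, 0], "hand": 0.01},
  ],
)

```text
time_s: 24.92
ee_pos: [0.4564, -0.2092, 0.0935]
orientation: [-179.9, -0.1, -59.9]
force: [0.2, -0.4, -2.2]
opening: 0.0256
```

```bash
python3 go.py 455.5 -208 89.4 -60
```

```text
t 24.92 p [ 456.4 -209.2   93.5] rpy [-1.7993e+02 -1.1000e-01 -5.9950e+01] F [ 0.2 -0.4 -2.2] open 25.6
d mm [-1.5  0.1  4.1] len 4 turn [-0.07 -0.11  0.05]
```

Call:
arm_command(
  series=[
    {"translation": [0, 0, 0.002], "turn": [0, 0, 0], "hand": 0.01},
    {"translation": [0, 0, 0.002], "turn": [0, 0, 0], "hand": 0.01},
    {"translation": [0, 0, 0], "turn": [0, 0, 0], "hand": 0.01},
    {"translation": [0, 0, 0], "turn": [0, 0, 0], "hand": 0.01},
  ],
)

```text
time_s: 25.25
ee_pos: [0.4564, -0.2095, 0.0894]
orientation: [-179.9, -0.1, -60.0]
force: [0.3, 0.1, 4.7]
opening: 0.0252
```

Call:
arm_command(
  series=[
    {"translation": [0, 0, 0], "turn": [0, 0, 0], "hand": 0.045},
    {"translation": [0, 0, 0], "turn": [0, 0, 0], "hand": 0.045},
    {"translation": [0, 0, 0], "turn": [0, 0, 0], "hand": 0.045},
    {"translation": [0, 0, 0], "turn": [0, 0, 0], "hand": 0.045},
    {"translation": [0, 0, -0.03], "turn": [0, 0, 0], "hand": 0.045},
    {"translation": [0, 0, -0.03], "turn": [0, 0, 0], "hand": 0.045},
    {"translation": [0, 0, -0.04], "turn": [0, 0, 0], "hand": 0.045},
    {"translation": [0, 0, -0.04], "turn": [0, 0, 0], "hand": 0.045},
    {"translation": [0, 0, -0.03], "turn": [0, 0, 0], "hand": 0.045},
  ],
)

```text
time_s: 26.0
ee_pos: [0.4557, -0.2091, 0.2612]
orientation: [-179.9, -0.1, -60.0]
force: [1.2, -1.3, 0.1]
opening: 0.0451
```

```bash
python3 go.py 350 200 300 -60
```

```text
t 26.0 p [ 455.7 -209.1  261.2] rpy [-1.7992e+02 -1.2000e-01 -5.9970e+01] F [ 1.2 -1.3  0.1] open 45.1
d mm [-407.  -113.3  -39.5] len 424 turn [-0.08 -0.12  0.03]
```

Call:
arm_command(
  series=[
    {"translation": [-0.0346, -0.0165, -0.0025], "turn": [0, 0, 0], "hand": 0.045},
    {"translation": [-0.0346, -0.0165, -0.0025], "turn": [0, 0, 0], "hand": 0.045},
    {"translation": [-0.0346, -0.0165, -0.0025], "turn": [0, 0, 0], "hand": 0.045},
    {"translation": [-0.0346, -0.0165, -0.0025], "turn": [0, 0, 0], "hand": 0.045},
    {"translation": [-0.0346, -0.0165, -0.0025], "turn": [0, 0, 0], "hand": 0.045},
    {"translation": [-0.0346, -0.0165, -0.0025], "turn": [0, 0, 0], "hand": 0.045},
    {"translation": [-0.0346, -0.0165, -0.0025], "turn": [0, 0, 0], "hand": 0.045},
    {"translation": [-0.0346, -0.0165, -0.0025], "turn": [0, 0, 0], "hand": 0.045},
    {"translation": [-0.0346, -0.0165, -0.0025], "turn": [0, 0, 0], "hand": 0.045},
    {"translation": [-0.0346, -0.0165, -0.0025], "turn": [0, 0, 0], "hand": 0.045},
  ],
)

```text
time_s: 26.83
ee_pos: [0.4241, 0.175, 0.2831]
orientation: [180.0, -0.0, -60.0]
force: [0.9, 1.0, -0.1]
opening: 0.0451
```

Call:
arm_command(
  series=[
    {"translation": [0, 0, 0], "turn": [0, 0, 0], "hand": 0.045},
    {"translation": [0, 0, 0], "turn": [0, 0, 0], "hand": 0.045},
    {"translation": [0, 0, 0], "turn": [0, 0, 0], "hand": 0.045},
    {"translation": [0, 0, 0], "turn": [0, 0, 0], "hand": 0.045},
  ],
)

```text
time_s: 27.17
ee_pos: [0.4249, 0.1721, 0.2827]
orientation: [179.9, -0.0, -60.0]
force: [0.2, 0.3, 0.5]
opening: 0.0448
```

Run:
```python
from h import *
save("scene","s13",(130,130,430,290),2.6)
save("top","t13",(265,140,365,230),6)
import numpy as np
s=cv2.imread("pics/s13_raw.png");cv2.imwrite("pics/s13b.png",cv2.resize(s[165:260,130:245],None,fx=6,fy=6,interpolation=cv2.INTER_CUBIC))
```

```text
(no output)
```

View pics/s13.png

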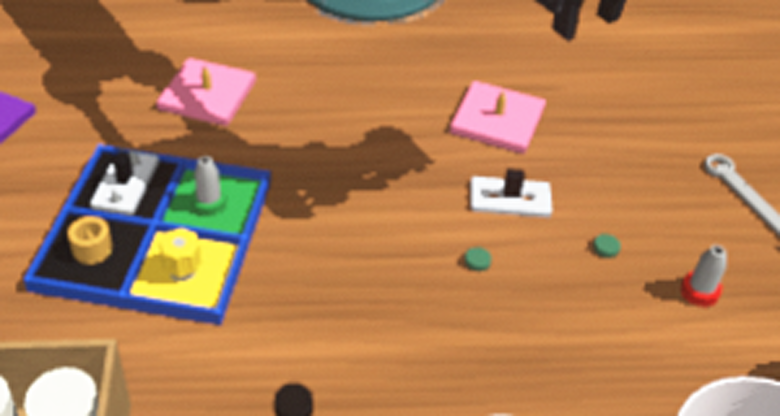

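View pics/s13b.png

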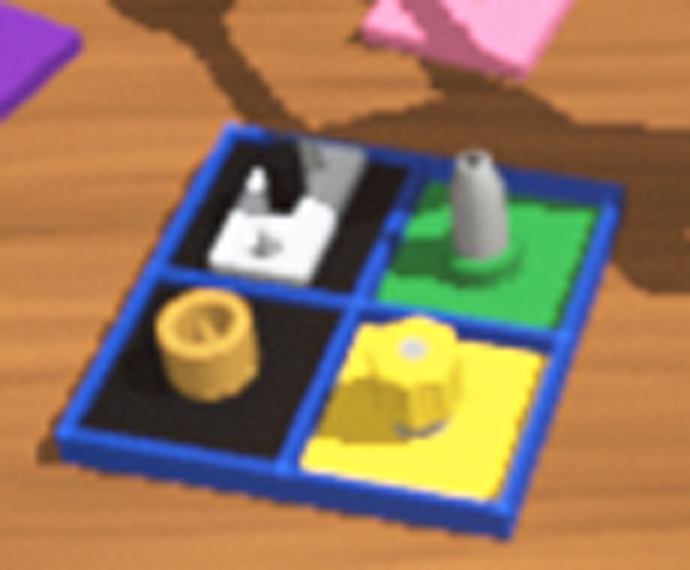

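View pics/t13.png

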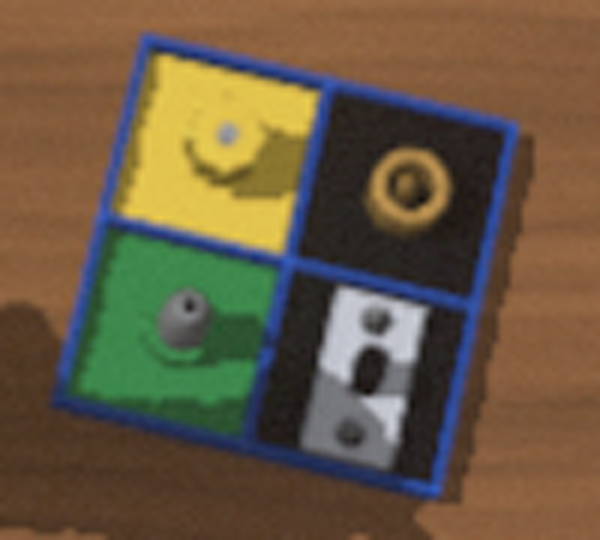

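```bash
python3 - <<'E'
from h import *
o=np.array([265,140])-.4
q=plane("top",np.array([(335,288),(430,310),(393,470),(300,447)])/6+o,.024)*1000
print(np.round(q.mean(0),1),np.linalg.norm(q[0]-q[3]),np.degrees(np.arctan2(*(q[0]-q[3])[::-1])))
print('sleeve',plane("top",[np.array([410,187])/6+o],.046)*1000,'knob',plane("top",[np.array([228,133])/6+o],.052)*1000,'noz',plane("top",[np.array([190,305])/6+o],.074)*1000)
E
python3 go.py
```

```text
[ 430.1 -304.6] 85.02816309202241 -13.38814092068636
sleeve [[ 525.24140702 -327.18147381]] knob [[ 551.58855312 -234.09148631]] noz [[ 457.17497642 -211.81108701]]
t 27.27 p [425.1 171.8 282.9] rpy [ 1.7996e+02 -1.0000e-02 -6.0100e+01] F [ 0.1 -0.6 -1. ] open 44.6
```

All the checks agree within tolerance, so I'm handing in.

```bash
python3 -c "
from rig import arm
print(arm.finish_job())"
```

```text
the job is handed in; nothing more can be done
None
```

All four parts are in the caddy, and I handed the job in at about 27 s of the allowed 122 s; no verdict is reported. The other cover and the red-collared nozzle were not touched.

In the last pictures, with the gripper well clear:

| Part | Measured (mm) | Bay centre estimate (mm) | Seen in the pictures |
|---|---|---|---|
| Fitting cover | (430, -305), -13.4° | (432, -303), -14° | Flat, both pins showing in the holes |
| Sleeve | (525, -327) | (528, -327) | Down, post showing in the bore |
| Knob | (552, -234) | (552, -232) | Upright on the yellow pad |
| Green nozzle | (457, -212) | (455.5, -208) | Upright on the green pad |

- **Left on the bench:** the other cover lies flat with its grip up, and the red nozzle stands.
- **Contact forces:** the readings I took stayed under about 7 N, including while the cover and sleeve went down over their pins and post.
- **Not measured directly:** how far down each part sits was judged from the pictures and the release heights.
- **Disagreements:** the 2–3 mm offsets of the cover and sleeve are about the size of the camera calibration error. No check failed.

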